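# Unbolt the order tray and stack it

### The arm

A 6-joint arm with a two-finger parallel gripper is mounted at the origin on the work surface. World frame = base frame: x ahead of the robot, y to its left, z up, the work surface at z = 0. Lengths are in mm, angles in rad, forces in N, time in s.
With the tool pointing down it reaches from about 275 to 750 mm from the base axis. Payload 10.2 kg.
Tool frame: the origin (TCP) lies at the very end of the fingers, on their centre line; the grasp point (between the pads) lies 19 mm behind it; x points along the fingers, z is the direction in which the jaws open and shut, and the axes are right-handed (so a half turn about x gives the same grasp; the last joint's range is limited). The gripper opens to 85 mm and grips with 20 to 120 N. Pads are 22 mm wide; open, the fingers measure 114 mm over their backs; the gripper's body (76 mm by 85 mm) begins 54 mm behind the grasp point. The pads swing forward as they close: fully open they stand 13 mm farther back than shut.
Start: joints at [-1.479, 0.313, 1.498, -0, 1.331, -0.223], TCP at [162.541, -499.211, 231.294] pointing down, gripper open.
Joint ranges: [-2.94, 2.94], [-0.97, 2.17], [0.19, 2.56], [-1.23, 4.37], [0.02, 3.11], [-2.88, 2.88]. Speed limits (rad/s): [2.39, 2.39, 3.01, 3.14, 3.14, 3.14].

### API

Orientations are given as a unit quaternion [x, y, z, w].
In Python, from rig import monitor, camera, workorder gives the robot as it stands.
- The arm moves only by the shell command python3 -m inch 'ROWS' [FORCE]. ROWS is JSON, a list of rows, each a list of 7 numbers: the shift along the tool's x, y, z in units of 30 mm (1.0 is 30 mm), then the turn, a rotation vector about the tool's x, y, z in units of 5 degrees (1.0 is 5 degrees), then the finger opening in mm, from 0 to 85.4. A call has 1 to 12 rows; each row shifts and turns the commanded pose from where the row before left it, along the tool's axes as they then stand; what a row does not reach is not made up. A row lasts 1/10 s, in which the tool goes at most 50 mm and 8.59 degrees, less where a joint would pass 70% of its speed; a pose out of reach is approached as far as the arm can. A call is refused whole if a number of a shift passes 1 or a number of a turn 1, either way. A call with a gripper value outside its range is refused whole. The fingers move at their own pace and stop on an object; FORCE is the grip in N (left out, the last holds). Time passes only in rows, so rows that do not move let the fingers close. It gives the time, the measured TCP pose, the force and the opening at its end, in the units of the state.
- monitor.sense(): the state, without advancing time (a new reading comes with each control period).
- camera(name): name is "scene" or "top" or "wrist"; returns a dict with "image" (400x640x3 uint8, blue, green, red), "camera_matrix" (3x3 intrinsics, pixels), "rvec" (rotation vector, rad) and "tvec" (3), from world to camera coordinates, as OpenCV has them. Camera axes: x right, y down, z forward; pixel columns grow to the right and rows downward; lengths in mm; the calibration is good to about 2 mm. A picture is of the moment at which its call begins. There is no depth.
- workorder.sign_off(): hands the job in, once; it reports no verdict.
The state is a dict: "time_s": time; "joint_positions": joint angles; "qd": joint speeds; "tau": joint torques, N m; "eef_pos": TCP position; "tcp_rot": TCP orientation; "contact_force": force on the tool from outside, world axes, zero at the start; "torque": the same for the moment, N m; "gripper_width": finger opening in mm.
Only numpy, scipy, OpenCV 4.12 (cv2) and the standard library are available. Lean on these libraries where they do the work, as an engineer would, in place of code of your own. Each camera call takes 0.05 s, during which the arm holds its last target.

### The job

Free the order tray from its bay: lift the steel bolt over its bump, slide it fully open and let it drop behind the bump. Draw the tray by its front tab out of the bay onto the open bench and let it stand there, then take it anew by its carry handle and lower it onto the other tray, gently and without dropping it, until all four corner lugs are fully home in that tray's sockets. Keep the tray upright, leave the bolt open, and leave everything else, the lower tray included, where it stands.

Things in the scene. Friction and masses are not known exactly. Their poses are not given: they have to be found in the camera images.
- bay_floor (a point): The plywood bay, fixed to the bench; this point lies on the bench at the middle of the tray's place in it. Its -y axis points out of the open mouth, x across it, z up. Guides 45 mm high stand at x = +-54 to 62 mm, y = -78 to +97 mm. The bay has no floor of its own: the tray slides on the bench.
- hood_edge (a point): Middle of the front edge of the bay's hood, which lies over the bay from here (35 mm from bay_floor towards the mouth) to the rear, 62 mm to either side, underside 118 mm and top 130 mm above the bench, with a carton on it up to 180 mm. Under it the carry handle of a tray in the bay cannot be reached. Axes as bay_floor.
- bolt_plate (a point): Middle of the top of the bolt's steel plate, 12 mm above the bench, before the mouth at its +x side: 122 mm (x) by 30 mm (y). On it two open-topped brackets 50 mm high, 8 mm wide, 55 mm towards -x and 7 mm towards +x of this point, and the bump, 10 mm high, 8 mm wide, 13 mm towards -x. Axes as bay_floor.
- bolt_handle (a point): Centre of the bolt's upright steel handle: 24 mm along x, 14 mm thick along y (take it by this), from 42 mm to 105 mm above the bench when down (this point then at 73.5 mm). Axes as bay_floor. The bar under it is 84 mm long along x, 14 mm thick, 22 to 42 mm above the bench; shut, its tip reaches 20 mm across the tray's front and keeps the tray in.
- bolt_slide (a joint): Travel of the bolt along the bay's +x, m: 0 shut, 0.045 fully open at its stop. The 10 mm high square bump stops it after 4 mm unless it is lifted more than 10 mm; it is past the bump from 0.028 on. About 1 N of friction.
- bolt_lift (a joint): Height of the bolt above its rest, m: 0 down, at most 0.024. It falls by its own weight (250 g) when let go; held up on the bump it stays at 0.010.
- tray_mid (a point): Centre of the loose grey order tray (about 0.55 kg), 37.5 mm above the bench while it stands there. Its body is 100 mm (x) by 160 mm (y), 27.5 mm below to 27.5 mm above this point; below it four tapered round lugs, 13 mm across (8 at the tip), 10 mm long, at x = +-37, y = +-67 mm, on which it stands. Cartons in it lie below its rim. z up, -y to its front (out of the bay).
- tray_carry (a point): Centre of the tray's upright carry handle on the middle divider: 12 mm thick (x), 70 mm long (y), from 65 mm (the rim) to 110 mm above the bench while the tray stands on it; this point at 90 mm, straight above tray_mid. Axes as tray_mid.
- tray_tab (a point): Grip point of the tray's front pull tab, 122 mm from tray_mid towards -y, 35 mm above the bench. The tab is an upright fin 10 mm thick (x), from the front wall 60 mm out, from 15 to 55 mm above the bench. Axes as tray_mid.
- lower_mid (a point): Centre of the lower tray, loose on the bench (1.6 kg), grey, no handle, 100 (x) by 160 (y) by 60 mm high; this point is at half its height. In the corners of its rim are square sockets 16 mm wide, over 13 mm deep, at x = +-37, y = +-67 mm. The order tray fits either way round; seated, tray_mid is 57.5 mm above this point (67.5 if the lugs stand on the rim).
- mug: Bystander: blue-grey mug, 80 mm across, 95 mm high; origin at the centre of its underside. Leave alone.
- tape_roll: Bystander: roll of clear tape lying flat, 100 mm across, 48 mm high; origin at the centre of its underside. Leave alone.
- tape_cutter: Bystander: desk tape dispenser 60 x 150 mm, about 106 mm high; origin at the centre of its underside. Leave alone.
- card_reader: Bystander: hand-held card reader lying flat, 75 x 170 x 35 mm; origin at the centre of its underside. Leave alone.
- stamp: Bystander: wooden hand stamp 50 x 75 mm, 102 mm high; origin at the centre of its underside. Leave alone.

How it is judged (in metres and radians):
On the way, in this order (a step that is already met when the one before it is completed fails the run):
1. the bolt is slid open and down behind its bump (value of joint bolt_slide above 0.035 m and value of joint bolt_lift below 0.004 m), for 0.2 s.
2. the tray stands let go on the open bench, its middle drawn at least 100 mm out of the bay (y of tray_mid in the frame of bay_floor below -0.1 m and height (world z) of tray_mid below 0.045 m and angle between tray_mid's own z axis and vertical below 0.05 rad and contact force between the fingers and tray below 0.2 N), for 0.2 s.
At the end, for the whole second after the job is handed in: The order tray is seated on the lower tray with all lugs in their sockets (centres within 5 mm in plan, within 0.05 rad of its direction, either way round, level within 0.04 rad, resting within 4 mm of the rim), let go; the bolt is open (more than 35 of 45 mm) and down (less than 4 mm off its rest) (all of step 1 and horizontal distance between tray_mid and lower_mid below 0.005 m and z of tray_mid in the frame of lower_mid between 0.053 and 0.061 m and angle between tray_mid's own z axis and vertical below 0.04 rad and angle between the y axis of tray_mid and the y axis of lower_mid, either way round below 0.05 rad and contact force between the fingers and tray below 0.2 N); the robot touches nothing.
It fails at once if the order tray is tipped more than 35 degrees (angle between tray_mid's own z axis and vertical above 0.6 rad).
It fails at once if the order tray is let go more than 20 mm too high above the lower tray (horizontal distance between tray_mid and lower_mid below 0.06 m and z of tray_mid in the frame of lower_mid above 0.078 m and contact force between the fingers and tray below 0.1 N).
It fails at once if the lower tray is shoved more than 40 mm (distance of lower_mid from where it was at the start of the episode above 0.04 m).
It fails at once if a bystander is moved more than 30 mm (distance of any of mug, tape_roll, tape_cutter, card_reader, stamp from where it was at the start of the episode above 0.03 m).
It also fails if it takes over 59 s, if anything falls off the work surface, if the arm or the gripper's body presses on something with over 40 N, if the wrist force passes 120 N, or if a joint passes its speed limit or range.

## Working session

There is one attempt and no reset: what is moved stays moved. The work goes in short steps, Python scripts to look and compute and a shell command to move; the robot and the scene stay as the last step left them, time stands still between calls to the robot, and variables do not carry over. Pictures are saved under pics/ and viewed, and the job is handed in when it is done.

```bash
mkdir -p pics; ls; python3 - <<'E'
from rig import monitor,camera
import cv2,json
print(monitor.sense())
for n in ["scene","top","wrist"]:
    c=camera(n); cv2.imwrite(f"pics/{n}0.png",c["image"]); print(n,c["camera_matrix"],c["rvec"],c["tvec"])
E
```

```text
pics
{'time_s': 0.0, 'joint_positions': array([-1.47939729e+00,  3.13473351e-01,  1.49847754e+00,  1.87361523e-06,
        1.33099119e+00, -2.23405757e-01]), 'qd': array([-4.14675458e-04,  1.92828626e-03, -7.55026221e-05, -1.47732622e-03,
       -8.67895399e-04, -3.00679292e-06]), 'tau': array([ 4.09718472e-03, -4.12261999e+01, -2.59739292e+01,  4.84710802e-05,
        4.09110085e-03,  1.68258043e-05]), 'eef_pos': array([ 162.51700631, -498.9293672 ,  230.70789954]), 'tcp_rot': array([ 0.4158016 ,  0.57250919, -0.41508301,  0.57188141]), 'contact_force': array([0.0694684 , 0.11924962, 0.02343392]), 'torque': array([0.02739078, 0.00193248, 0.04182135]), 'gripper_width': 85.59372073719683}
scene [[402.45163972   0.         311.43876538]
 [  0.         402.45163972 199.55107948]
 [  0.           0.           1.        ]] [ 1.75564755  1.89269822 -0.69694317] [  -3.82274697 -315.17209907 1503.39986269]
top [[389.9129885    0.         312.40060597]
 [  0.         389.9129885  197.66055598]
 [  0.           0.           1.        ]] [ 2.20915933 -2.14764971  0.06624494] [  52.89126898  518.27741822 1007.46830115]
wrist [[338.51512177   0.         318.71336144]
 [  0.         338.51512177 198.47035111]
 [  0.           0.           1.        ]] [-2.31763985  1.68238671  0.27814349] [-524.62052202  -41.28002787  381.76897057]
```

View pics/scene0.png

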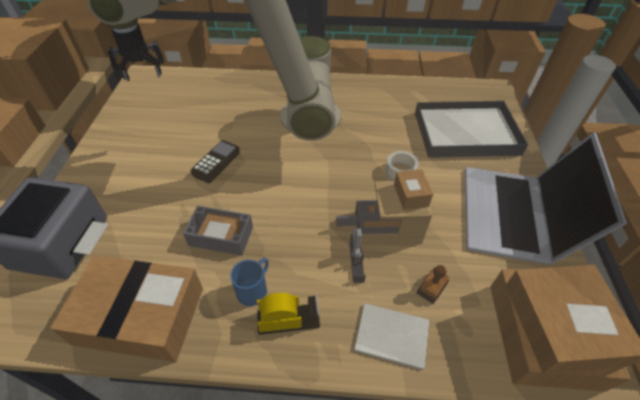

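View pics/top0.png

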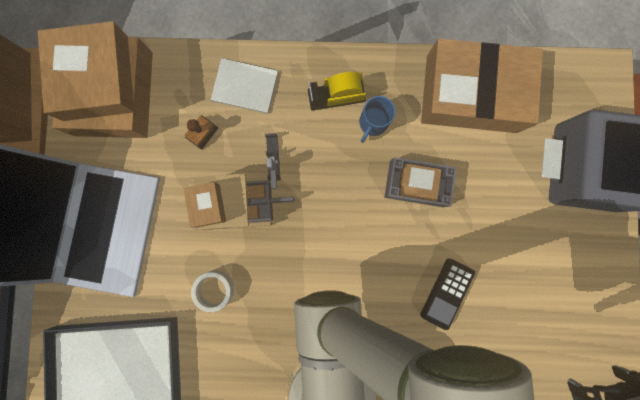

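View pics/wrist0.png

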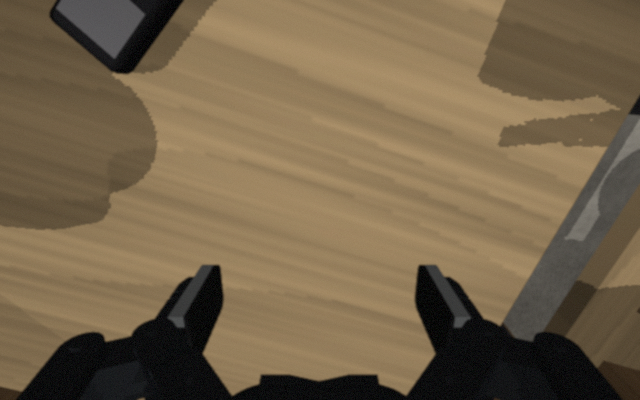

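The scene view shows the bay at about (400,200), with the bolt at (358,255), and the lower tray at (219,230). In the top view, the bay is at (215,200), the tray front at (260,200), the tab at (285,200), the bolt at (272,155) and the lower tray at (421,182). Next I'll enlarge these areas.

```bash
cat > h.py <<'E'
import numpy as np, cv2
from rig import monitor,camera
def ray(c,u,v):
    R=cv2.Rodrigues(np.array(c["rvec"],float))[0]; t=np.array(c["tvec"],float).ravel()
    p=cv2.undistortPoints(np.array([[[u,v]]],float),np.array(c["camera_matrix"]),None).ravel()
    return -R.T@t, R.T@np.array([p[0],p[1],1.])
def onz(c,u,v,z):
    o,d=ray(c,u,v); return (o+d*(z-o[2])/d[2])
def proj(c,P):
    return cv2.projectPoints(np.array(P,float).reshape(-1,3),np.array(c["rvec"],float),np.array(c["tvec"],float),np.array(c["camera_matrix"]),None)[0].reshape(-1,2)
def crop(c,name,x0,x1,y0,y1,s):
    im=cv2.resize(c["image"][y0:y1,x0:x1],None,fx=s,fy=s,interpolation=cv2.INTER_CUBIC)
    cv2.imwrite("pics/"+name+".png",im)
E
python3 - <<'E'
from h import *
c=camera("top"); crop(c,"t1",170,310,120,235,5.5)
crop(c,"t1b",370,470,145,220,8)
print(onz(c,260,200,60),onz(c,421,182,60))
c=camera("scene"); crop(c,"s1",320,440,150,290,4)
E
```

```text
[503.98677696 199.36625601  60.        ] [ 560.92785755 -206.31689272   60.        ]
```

View pics/t1.png

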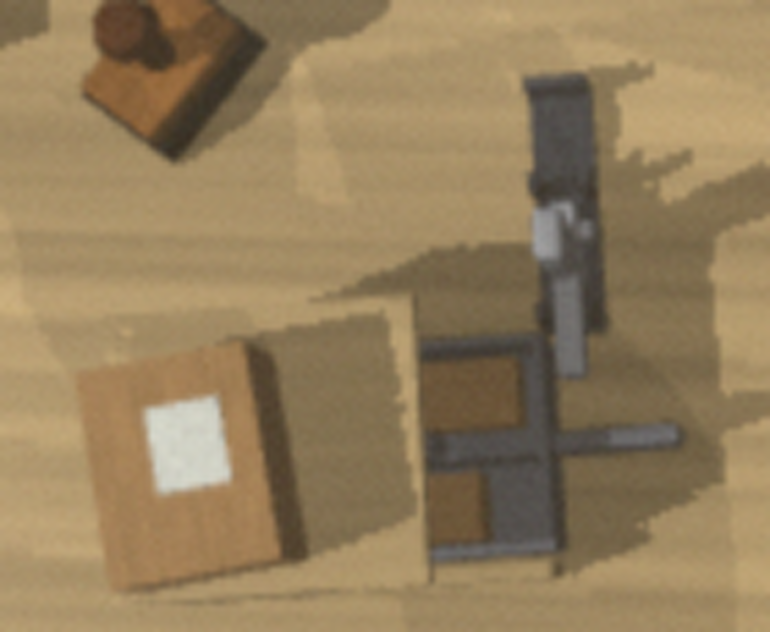

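View pics/t1b.png

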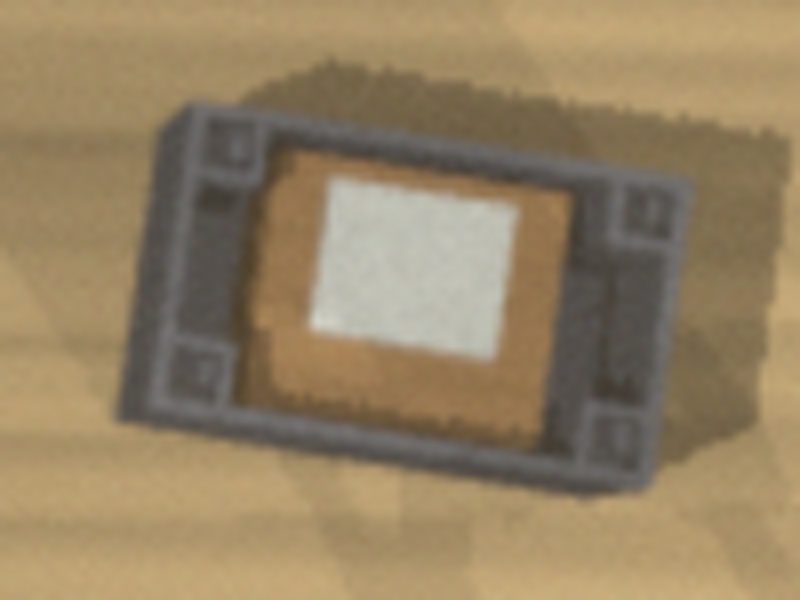

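View pics/s1.png

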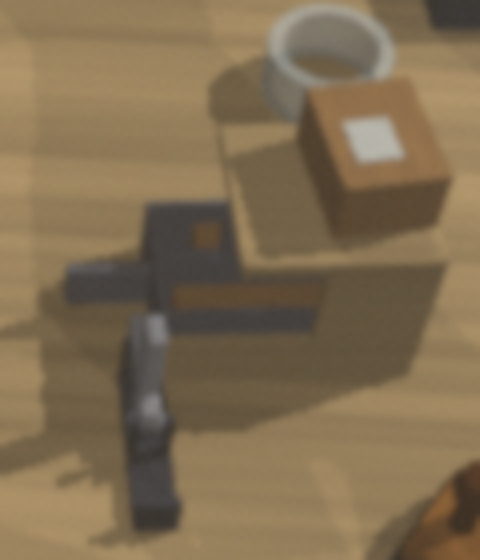

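Top crop: the hood edge runs (410,295) to (430,582), the tray front rim (545,335) to (560,548), and the tab tip is at (680,434). The bolt plate's far end is at (525–585,75). The lower tray rim corners are at (197,105), (690,180), (652,488) and (155,405).

```bash
python3 - <<'E'
from h import *
c=camera("top"); 
def T(u,v,z,x0=170,y0=120,s=5.5): return onz(c,(u+.5)/s-.5+x0,(v+.5)/s-.5+y0,z)
L=[T(u,v,60,370,145,8) for u,v in [(197,105),(690,180),(652,488),(155,405)]]
S=[T(u,v,60,370,145,8) for u,v in [(235,147),(647,213),(613,438),(200,374)]]
for A in (L,S):
    A=np.array(A); print(A.round(1).tolist(), A.mean(0).round(1)); print([np.linalg.norm(A[i]-A[(i+1)%4]).round(1) for i in range(4)])
    d=(A[0]+A[3]-A[1]-A[2]); print("yaw of y axis(+y):",np.degrees(np.arctan2(-d[0],d[1])))
H=np.array([T(410,295,130),T(430,582,130)]); print("hood",H.round(1).tolist(),H.mean(0).round(1),np.linalg.norm(H[0]-H[1])); d=H[0]-H[1]; print(np.degrees(np.arctan2(d[1],d[0])))
F=np.array([T(547,335,65),T(563,550,65)]); d=F[0]-F[1];print("front",F.round(1).tolist(),F.mean(0).round(1),np.linalg.norm(d),np.degrees(np.arctan2(d[1],d[0])))
print("tab tip",T(681,434,55).round(1), "tab root",T(560,442,55).round(1))
B=[T(528,78,62),T(587,76,62)];print("plate far bracket",np.round(B,1).tolist())
for n,u,v,z in [("handle tl",534,205,105),("handle br",560,258,105),("bar tip",570,376,42),("plate lr",605,328,12)]: print(n,T(u,v,z).round(1))
E
python3 - <<'E'
from h import *
c=camera("top"); crop(c,"t2",255,300,125,205,9)
c=camera("scene"); crop(c,"s2",340,375,220,290,8)
E
```

```text
[[621.2, -137.9, 60.0], [601.4, -293.9, 60.0], [503.4, -282.2, 60.0], [525.2, -126.0, 60.0]] [ 562.8 -210.    60. ]
[np.float64(157.2), np.float64(98.7), np.float64(157.7), np.float64(96.7)]
yaw of y axis(+y): -7.602458810940744
[[608.1, -150.1, 60.0], [590.5, -280.3, 60.0], [518.8, -269.9, 60.0], [535.5, -140.0, 60.0]] [ 563.2 -210.1   60. ]
[np.float64(131.4), np.float64(72.4), np.float64(131.0), np.float64(73.3)]
yaw of y axis(+y): -7.49233424310014
hood [[561.9, 229.0, 130.0], [439.2, 215.4, 130.0]] [500.6 222.2 130. ] 123.42769414179077
6.33297071856404
front [[553.7, 177.6, 65.0], [455.3, 166.7, 65.0]] [504.5 172.2  65. ] 98.95016836968595 6.338173702530469
tab tip [510.5 115.2  55. ] tab root [505.2 171.1  55. ]
plate far bracket [[673.9, 191.3, 62.0], [675.5, 163.9, 62.0]]
handle tl [606.8 180.5 105. ]
handle br [583.4 168.1 105. ]
bar tip [537.2 169.   42. ]
plate lr [563.9 156.4  12. ]
```

View pics/t2.png

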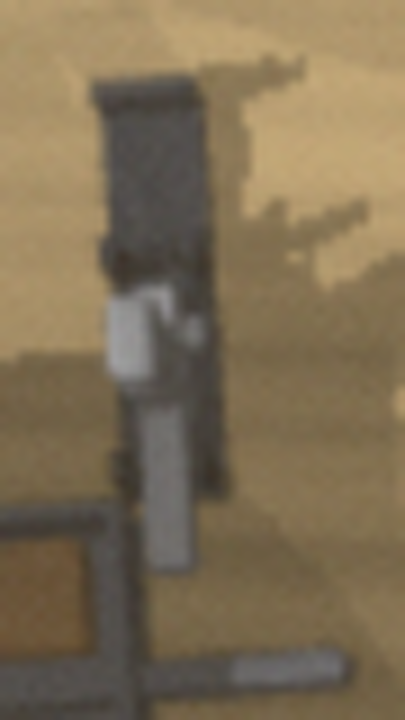

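View pics/s2.png

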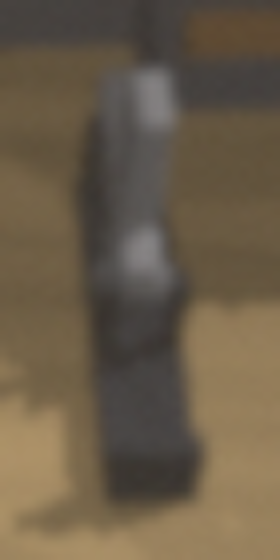

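```bash
cat >> h.py <<'E'
from scipy.spatial.transform import Rotation as Rn
BY=np.radians(6.33); BX=np.array([np.cos(BY),np.sin(BY)]); BYv=np.array([-np.sin(BY),np.cos(BY)])
def to(pos=None,jaw=None):
    """units to a target TCP (mm) and jaw (tool z) heading deg in world"""
    s=monitor.sense(); R=Rn.from_quat(s["tcp_rot"]).as_matrix(); p=np.array(s["eef_pos"])
    print("t",round(s["time_s"],2),"p",p.round(1),"F",np.round(s["contact_force"],1),"w",round(s["gripper_width"],1),"xtool",R[:,0].round(3),"jaw",round(np.degrees(np.arctan2(R[1,2],R[0,2])),2),"q6",round(s["joint_positions"][5],2))
    Rt=R
    if jaw is not None:
        a=np.radians(jaw); z=np.array([np.cos(a),np.sin(a),0]); x=np.array([0,0,-1.]); 
        best=None
        for sg in (1,-1):
            Rt2=np.column_stack([x,np.cross(sg*z,x),sg*z]); rv=Rn.from_matrix(R.T@Rt2).as_rotvec(degrees=True)
            if best is None or np.linalg.norm(rv)<np.linalg.norm(best[0]): best=(rv,Rt2)
        print("turn units",(best[0]/5).round(2)); Rt=best[1]
    if pos is not None:
        d=np.array(pos)-p
        print("shift units before-turn axes",(R.T@d/30).round(2),"after-turn axes",(Rt.T@d/30).round(2),"world",d.round(1))
E
python3 - <<'E'
from h import *
to((595,174,200),96.33)
E
```

```text
t 0.4 p [ 162.5 -499.2  231.2] F [0.  1.1 0.1] w 85.0 xtool [-0.  0. -1.] jaw -71.96 q6 -0.22
turn units [ 2.34 -0.   -0.  ]
shift units before-turn axes [  1.05  20.65 -16.87] after-turn axes [  1.04  16.8  -20.71] world [432.5 673.2 -31.2]
```

```bash
python3 -m inch '[[0,0,0,0.8,0,0,85],[0,0,0,0.8,0,0,85],[0,0.4,-0.5,0.74,0,0,85],[0,0.8,-0.98,0,0,0,85],[0,0.8,-0.98,0,0,0,85],[0,0.8,-0.98,0,0,0,85],[0,0.8,-0.98,0,0,0,85],[0,0.8,-0.98,0,0,0,85],[0,0.8,-0.98,0,0,0,85],[0,0.8,-0.98,0,0,0,85],[0,0.8,-0.98,0,0,0,85],[0,0.8,-0.98,0,0,0,85]]'
python3 -m inch '[[0,0.8,-0.98,0,0,0,85],[0,0.8,-0.98,0,0,0,85],[0,0.8,-0.98,0,0,0,85],[0,0.8,-0.98,0,0,0,85],[0,0.8,-0.98,0,0,0,85],[0,0.8,-0.98,0,0,0,85],[0,0.8,-0.98,0,0,0,85],[0,0.8,-0.98,0,0,0,85],[0,0,0,0,0,0,85]]'
python3 - <<'E'
from h import *
to((595,174,200),96.33)
c=camera("wrist"); cv2.imwrite("pics/w1.png",c["image"])
c=camera("top"); cv2.imwrite("pics/t3.png",c["image"])
E
```

```text
time_s: 1.6
eef_pos: [357.8, -194.1, 231.5]
tcp_rot: [0.472, 0.527, -0.472, 0.527]
contact_force: [-0.2, -0.2, -0.4]
gripper_width: 85.0
time_s: 2.5
eef_pos: [523.2, 62.4, 230.9]
tcp_rot: [0.471, 0.528, -0.47, 0.528]
contact_force: [0.3, 0.0, 0.1]
gripper_width: 84.9
t 2.5 p [523.2  62.4 230.9] F [0.3 0.  0.1] w 84.9 xtool [ 0.     0.001 -1.   ] jaw -83.45 q6 1.35
turn units [ 0.04 -0.01 -0.  ]
shift units before-turn axes [ 1.03  2.8  -3.42] after-turn axes [ 1.03  2.79 -3.43] world [ 71.8 111.6 -30.9]
```

View pics/w1.png

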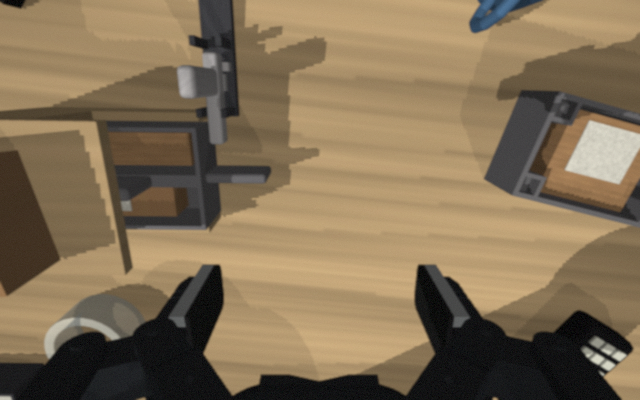

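The wrist view shows the handle top at about (187,82), the bar tip at (217,138) and the tab from (215,177) to (268,172). I'll measure them in a crop.

```bash
python3 - <<'E'
from h import *
c=camera("wrist"); crop(c,"w2",90,290,0,150,4)
c2=camera("top"); crop(c2,"t4",255,300,120,210,6.5)
E
```

```text
(no output)
```

View pics/w2.png

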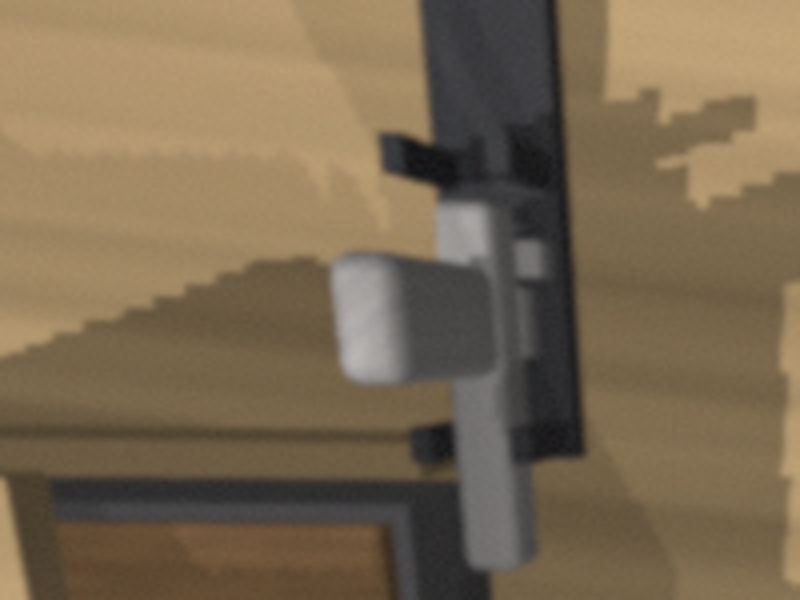

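The handle's top face spans crop x 332–408, y 253–384. The bracket and the bump beside the bar are also visible.

```bash
python3 - <<'E'
from h import *
c=camera("wrist")
def T(u,v,z,x0=90,y0=0,s=4): return onz(c,(u+.5)/s-.5+x0,(v+.5)/s-.5+y0,z)
P=np.array([T(u,v,105) for u,v in [(334,256),(398,256),(410,380),(346,382)]]); print(P.round(1).tolist(),P.mean(0))
print("bar tip",T(468,568,42).round(1),T(532,560,42).round(1))
print("bracket", T(385,150,62).round(1),T(385,150,50).round(1))
m=P.mean(0); q=m[:2]-[496.7,257]; print("bay",q@BX,q@BYv)
for n in ("top","wrist"):
    cc=camera(n); print(n,proj(cc,m),)
z=74; to((m[0],m[1],z),96.33)
E
```

```text
[[606.9, 177.0, 105.0], [608.2, 165.2, 105.0], [586.3, 163.2, 105.0], [584.6, 175.3, 105.0]] [596.46503141 170.14355852 105.        ]
bar tip [539.  171.6  42. ] [542.7 156.   42. ]
bracket [629.3 183.   62. ] [630.2 187.4  50. ]
bay 89.58046643040696 -97.32647611762401
top [[270.7678165  161.16793628]]
wrist [[182.45511917  79.69249605]]
t 2.85 p [521.9  58.6 231.5] F [-0.3 -0.7 -0.4] w 85.0 xtool [ 0. -0. -1.] jaw -83.74 q6 1.35
turn units [-0.01  0.   -0.  ]
shift units before-turn axes [ 5.25  2.88 -3.43] after-turn axes [ 5.25  2.88 -3.42] world [  74.6  111.5 -157.5]
```

```bash
python3 -m inch '[[0,0.72,-0.86,0,0,0,60],[0,0.72,-0.86,0,0,0,60],[0.5,0.72,-0.86,0,0,0,60],[0.8,0.72,-0.89,0,0,0,60],[0.7,0,0,0,0,0,60],[0.6,0,0,0,0,0,60],[0,0,0,0,0,0,60],[0,0,0,0,0,0,60]]'
python3 - <<'E'
from h import *
to((596,172,74),96.33)
c=camera("wrist"); cv2.imwrite("pics/w3.png",c["image"])
E
```

```text
time_s: 3.65
eef_pos: [596.7, 171.9, 154.1]
tcp_rot: [0.472, 0.527, -0.472, 0.527]
contact_force: [-0.9, -0.5, 0.6]
gripper_width: 60.2
t 3.65 p [596.7 171.9 154.1] F [-0.9 -0.5  0.6] w 60.2 xtool [ 0.001  0.    -1.   ] jaw -83.71 q6 1.55
turn units [-0.01  0.   -0.01]
shift units before-turn axes [ 2.67 -0.02 -0.01] after-turn axes [ 2.67 -0.02 -0.01] world [ -0.7   0.1 -80.1]
```

View pics/w3.png

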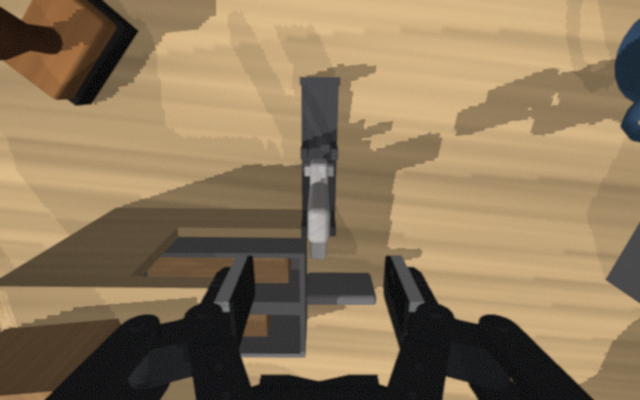

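The handle's top is at (318,224), centred between the fingertips at (250,258) and (390,258). Its position along x gets one check.

```bash
python3 - <<'E'
from h import *
c=camera("wrist"); print(onz(c,318,224,105))
crop(c,"w4",270,370,140,280,4)
E
```

```text
[598.23597897 172.78114363 105.        ]
```

View pics/w4.png

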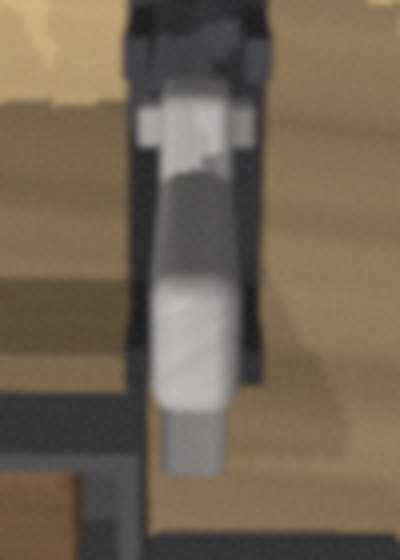

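```bash
python3 -m inch '[[0.7,0,0,0,0,0,60],[0.9,0,0,0,0,0,60],[0.7,0,0,0,0,0,60],[0.37,0,0,0,0,0,60],[0,0,0,0,0,0,60],[0,0,0,0,0,0,5],[0,0,0,0,0,0,5],[0,0,0,0,0,0,5],[0,0,0,0,0,0,5],[0,0,0,0,0,0,5]]' 40
python3 - <<'E'
from h import *
to((596,172,74),96.33)
E
```

```text
time_s: 4.75
eef_pos: [597.0, 172.2, 74.2]
tcp_rot: [0.472, 0.526, -0.471, 0.527]
contact_force: [0.2, -2.2, 6.2]
gripper_width: 13.4
t 4.75 p [597.  172.2  74.2] F [ 0.2 -2.2  6.2] w 13.4 xtool [ 0.002 -0.    -1.   ] jaw -83.7 q6 1.55
turn units [-0.01  0.   -0.02]
shift units before-turn axes [ 0.01 -0.03  0.  ] after-turn axes [ 0.01 -0.03  0.  ] world [-1.  -0.2 -0.2]
```

```bash
python3 -m inch '[[-0.3,0,0,0,0,0,5],[-0.3,0,0,0,0,0,5],[0,0,0,0,0,0,5],[0,0.3,0,0,0,0,5],[0,0.4,0,0,0,0,5],[0,0.4,0,0,0,0,5],[0,0.36,0,0,0,0,5],[0,0,0,0,0,0,5],[0,0,0,0,0,0,5]]'
python3 - <<'E'
from h import *
to((597+44*BX[0],172.2+44*BX[1],74),96.33)
c=camera("wrist"); cv2.imwrite("pics/w5.png",c["image"])
c=camera("scene"); crop(c,"s5",300,440,150,310,4)
E
```

```text
time_s: 5.65
eef_pos: [640.1, 176.7, 90.8]
tcp_rot: [0.472, 0.527, -0.472, 0.527]
contact_force: [0.8, -4.5, -2.6]
gripper_width: 13.9
t 5.65 p [640.1 176.7  90.8] F [ 0.8 -4.5 -2.6] w 13.9 xtool [ 0.    -0.001 -1.   ] jaw -83.68 q6 1.55
turn units [-0.    0.01 -0.  ]
shift units before-turn axes [ 0.56  0.02 -0.01] after-turn axes [ 0.56  0.02 -0.01] world [  0.6   0.3 -16.8]
```

View pics/w5.png

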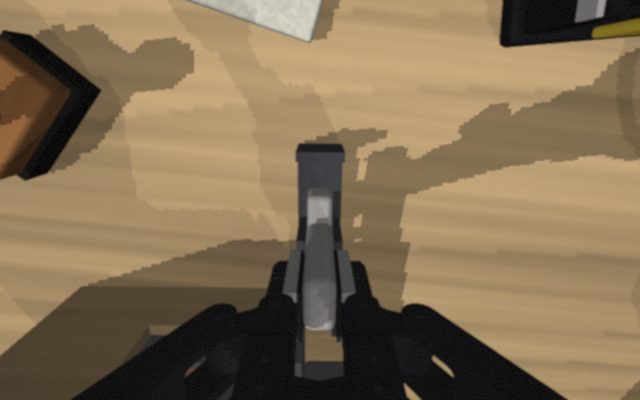

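View pics/s5.png

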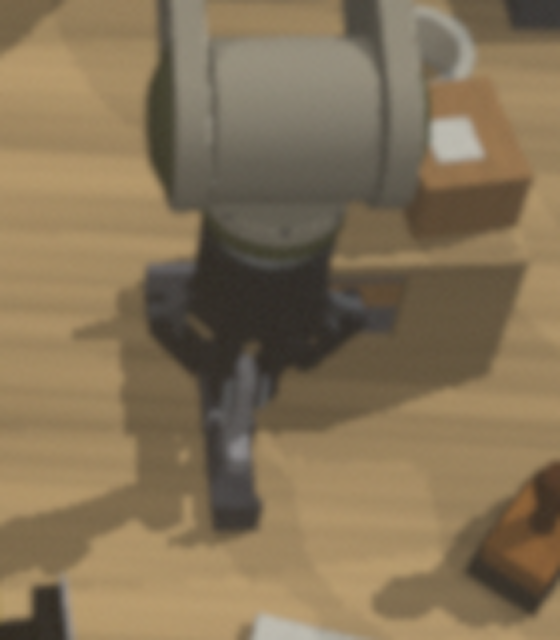

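The bolt has slid about 43 mm and is still held up. I'll lower it, release and retreat upward.

```bash
python3 -m inch '[[0.28,0,0,0,0,0,5],[0.28,0,0,0,0,0,5],[0,0,0,0,0,0,5],[0,0,0,0,0,0,50],[0,0,0,0,0,0,50],[0,0,0,0,0,0,50],[-0.5,0,0,0,0,0,50],[-1,0,0,0,0,0,50],[-1,0,0,0,0,0,50],[0,0,0,0,0,0,50],[0,0,0,0,0,0,50]]'
python3 - <<'E'
from h import *
to((508.7,132,90),6.33)
c=camera("wrist"); cv2.imwrite("pics/w6.png",c["image"])
E
```

```text
time_s: 6.85
eef_pos: [640.2, 177.5, 150.7]
tcp_rot: [0.472, 0.526, -0.471, 0.527]
contact_force: [-0.4, -0.4, -0.5]
gripper_width: 50.0
t 6.85 p [640.2 177.5 150.7] F [-0.4 -0.4 -0.5] w 50.0 xtool [ 0.002  0.    -1.   ] jaw -83.65 q6 1.55
turn units [-18.     0.02  -0.02]
shift units before-turn axes [ 2.02 -4.53  1.02] after-turn axes [ 2.02 -1.02 -4.52] world [-131.5  -45.5  -60.7]
```

View pics/w6.png

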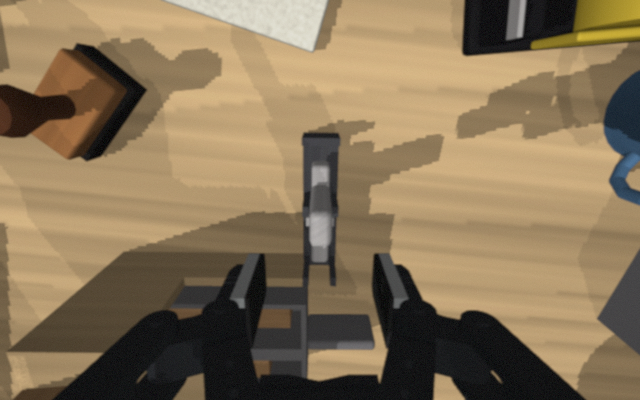

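```bash
python3 - <<'E'
from h import *
c=camera("wrist")
crop(c,"w7",240,400,120,360,2.5)
for n,u,v,z in [("bar tip",320,263,42),("handle",320,236,105),("tray edge",307,288,65),("tabtip",372,330,55)]:
    P=onz(c,u,v,z); q=P[:2]-[496.7,257]; print(n,P.round(1),"bay",(q@BX).round(1),(q@BYv).round(1))
E
```

```text
bar tip [581.4 170.   42. ] bay 74.6 -95.9
handle [635.4 176.3 105. ] bay 128.9 -95.5
tray edge [571.3 179.1  65. ] bay 65.5 -85.6
tabtip [529.2 119.3  55. ] bay 17.1 -140.4
```

View pics/w7.png

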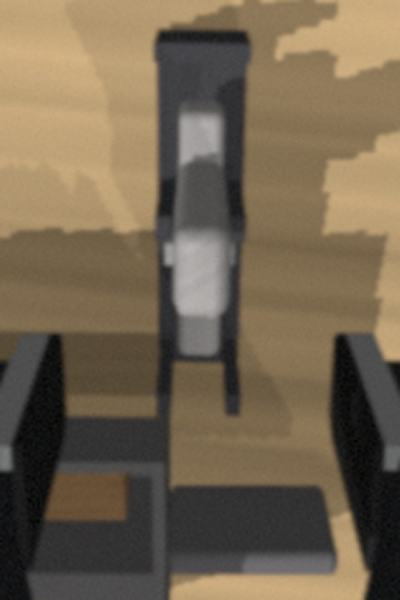

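The bar tip is at bay x≈75, against 30 when shut, so the travel is about 45 mm. Next I'll move over the tab and turn the jaws to bay x.

```bash
python3 -m inch '[[0,-0.5,0.12,-0.5,0,0,45],[0,-0.9,0.3,-1,0,0,45],[0,-0.9,0.35,-1,0,0,45],[0,-0.9,0.4,-1,0,0,45],[0,-0.8,0.45,-1,0,0,45],[0,0,0,-1,0,0,45],[0,0,0,-1,0,0,45],[0,0,0,-1,0,0,45],[0,0,0,-1,0,0,45],[0,0,0,-1,0,0,45],[0,0,0,-1,0,0,45],[0,0,0,-1,0,0,45]]'
python3 -m inch '[[0,0,0,-1,0,0,45],[0,0,0,-1,0,0,45],[0,0,0,-1,0,0,45],[0,0,0,-1,0,0,45],[0,0,0,-1,0,0,45],[0,0,0,-1,0,0,45],[0,0,0,-0.5,0,0,45],[0,0,0,0,0,0,45]]'
python3 - <<'E'
from h import *
to((508.7,132,16),6.33)
c=camera("wrist"); cv2.imwrite("pics/w8.png",c["image"])
E
```

```text
time_s: 8.15
eef_pos: [537.8, 100.3, 148.6]
tcp_rot: [0.159, 0.69, -0.159, 0.688]
contact_force: [0.2, 0.6, -0.0]
gripper_width: 45.0
time_s: 8.95
eef_pos: [537.9, 100.2, 148.7]
tcp_rot: [-0.039, 0.707, 0.039, 0.705]
contact_force: [-0.4, -0.1, 0.2]
gripper_width: 45.0
t 8.95 p [537.9 100.2 148.7] F [-0.4 -0.1  0.2] w 45.0 xtool [-0.002  0.    -1.   ] jaw 6.35 q6 -0.14
turn units [ 0.   -0.02 -0.  ]
shift units before-turn axes [ 4.42  1.16 -0.84] after-turn axes [ 4.42  1.16 -0.85] world [ -29.2   31.8 -132.7]
```

View pics/w8.png

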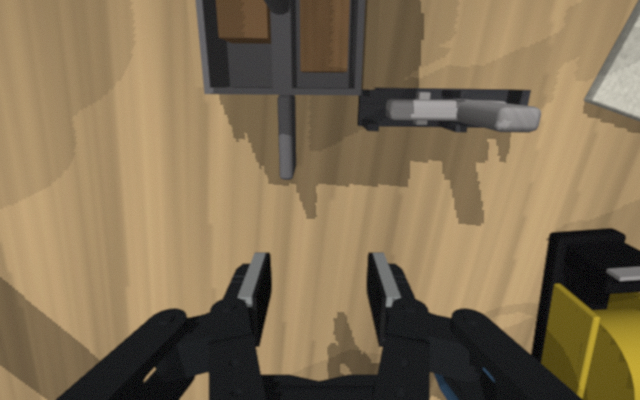

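The front rim runs (208,92) to (364,92), and the tab goes from its root at (286,95) to its tip at about (287,172). The bolt lies clear of the tray on the right.

```bash
python3 - <<'E'
from h import *
c=camera("wrist"); crop(c,"w9",180,380,60,200,4)
for n,u,v,z in [("fl",208,92,65),("fr",364,92,65),("root",286,97,55),("tip",286,172,55)]:
    P=onz(c,u,v,z); q=P[:2]-[496.7,257]; print(n,P.round(1),"bay",(q@BX).round(1),(q@BYv).round(1))
E
```

```text
fl [459.5 170.   65. ] bay -46.5 -82.4
fr [559.  180.9  65. ] bay 53.6 -82.5
root [508.6 171.9  55. ] bay 2.5 -85.9
tip [512.7 120.1  55. ] bay 0.8 -137.8
```

View pics/w9.png

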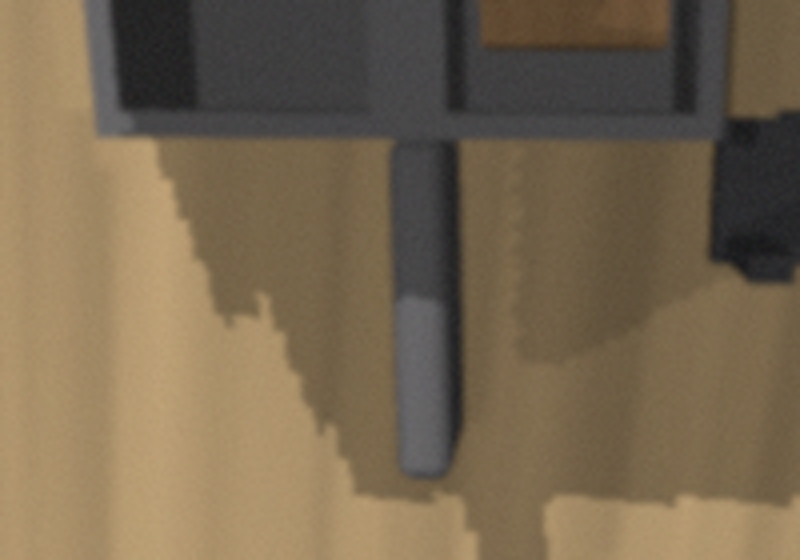

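```bash
python3 -m inch '[[0,0.59,-0.4,0,0,0,45],[0.5,0.6,-0.39,0,0,0,45],[1,0,0,0,0,0,45],[1,0,0,0,0,0,45],[1,0,0,0,0,0,45],[0.6,0,0,0,0,0,45],[0.32,0,0,0,0,0,45],[0,0,0,0,0,0,45],[0,0,0,0,0,0,45]]'
python3 - <<'E'
from h import *
to((510.5,133,16),6.33)
c=camera("wrist"); cv2.imwrite("pics/w10.png",c["image"])
E
```

```text
time_s: 9.95
eef_pos: [511.3, 133.1, 17.5]
tcp_rot: [-0.039, 0.706, 0.039, 0.706]
contact_force: [0.2, 0.2, -0.5]
gripper_width: 45.0
t 9.95 p [511.3 133.1  17.5] F [ 0.2  0.2 -0.5] w 45.0 xtool [ 0.001  0.    -1.   ] jaw 6.32 q6 -0.08
turn units [-0.    0.01  0.  ]
shift units before-turn axes [ 0.05 -0.   -0.03] after-turn axes [ 0.05 -0.   -0.03] world [-0.8 -0.1 -1.5]
```

View pics/w10.png

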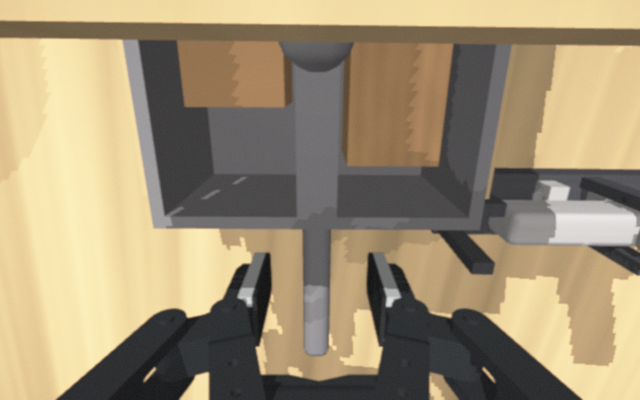

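The tab at (317,290) is centred between the fingers. I'll grip it and draw the tray out.

```bash
python3 -m inch '[[0,0,0,0,0,0,4],[0,0,0,0,0,0,4],[0,0,0,0,0,0,4],[0,0,0,0,0,0,4],[0,-0.1,0,0,0,0,4],[0,-0.3,0,0,0,0,4],[0,-0.5,0,0,0,0,4]]' 50
python3 -m inch '[[0,-0.5,0,0,0,0,4],[0,-0.5,0,0,0,0,4],[0,-0.5,0,0,0,0,4],[0,-0.5,0,0,0,0,4],[0,-0.5,0,0,0,0,4],[0,-0.5,0,0,0,0,4],[0,-0.5,0,0,0,0,4],[0,-0.5,0,0,0,0,4],[0,-0.3,0,0,0,0,4],[0,0,0,0,0,0,4]]'
python3 - <<'E'
from h import *
to((510.5,133,16),6.33)
c=camera("wrist"); cv2.imwrite("pics/w11.png",c["image"])
c=camera("top"); cv2.imwrite("pics/t11.png",c["image"])
E
```

```text
time_s: 10.7
eef_pos: [513.9, 107.3, 17.2]
tcp_rot: [-0.039, 0.706, 0.04, 0.706]
contact_force: [-0.4, 7.0, 6.3]
gripper_width: 9.1
time_s: 11.7
eef_pos: [528.4, -23.1, 17.3]
tcp_rot: [-0.039, 0.706, 0.039, 0.706]
contact_force: [-3.0, -4.6, 6.6]
gripper_width: 9.9
t 11.7 p [528.4 -23.1  17.3] F [-3.  -4.6  6.6] w 9.9 xtool [ 0.001 -0.001 -1.   ] jaw 6.3 q6 -0.37
turn units [-0.01  0.01  0.01]
shift units before-turn axes [ 0.04  5.24 -0.02] after-turn axes [ 0.04  5.24 -0.02] world [-17.9 156.1  -1.3]
```

View pics/w11.png

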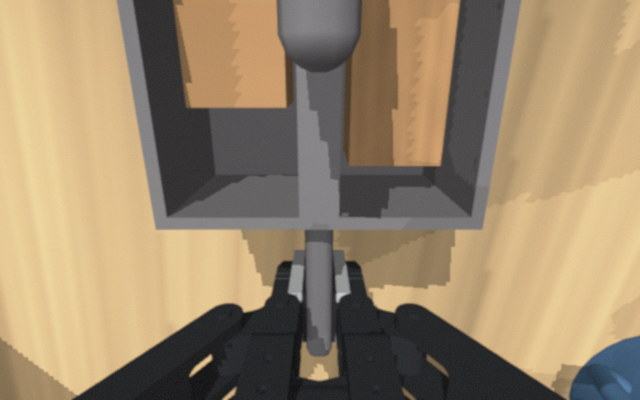

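View pics/t11.png

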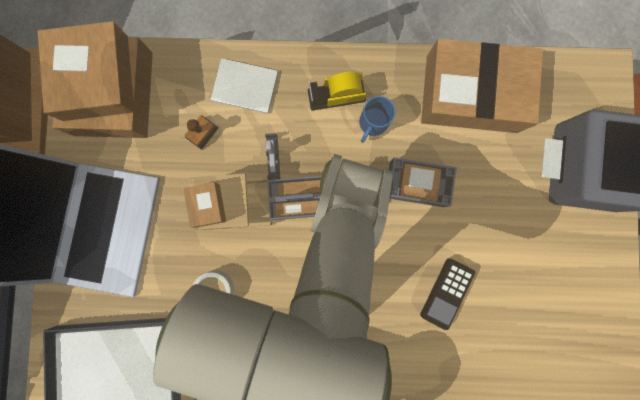

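The tray is out by about 157 mm and held square. I'll release it, wait and rise.

```bash
python3 -m inch '[[0,0,0,0,0,0,10],[0,0,0,0,0,0,45],[0,0,0,0,0,0,45],[0,0,0,0,0,0,45],[0,0,0,0,0,0,45],[0,0,0,0,0,0,45],[-0.5,0,0,0,0,0,45],[-1,0,0,0,0,0,45],[-1,0,0,0,0,0,45],[-1,0,0,0,0,0,45],[-1,0,0,0,0,0,45],[-0.5,0,0,0,0,0,45]]'
python3 -m inch '[[-0.6,0,0,0,0,0,45],[0,0,0,0,0,0,45],[0,0,0,0,0,0,45],[0,0,0,0,0,0,45]]'
python3 - <<'E'
from h import *
to((513,105,71),6.33)
c=camera("wrist"); cv2.imwrite("pics/w12.png",c["image"])
E
```

```text
time_s: 13.0
eef_pos: [528.7, -22.1, 169.4]
tcp_rot: [-0.039, 0.705, 0.039, 0.707]
contact_force: [0.1, -0.4, -0.5]
gripper_width: 44.7
time_s: 13.4
eef_pos: [527.6, -21.8, 183.6]
tcp_rot: [-0.039, 0.707, 0.039, 0.705]
contact_force: [-0.2, -0.1, 0.2]
gripper_width: 44.8
t 13.4 p [527.6 -21.8 183.6] F [-0.2 -0.1  0.2] w 44.8 xtool [-0.002  0.001 -1.   ] jaw 6.34 q6 -0.37
turn units [ 0.   -0.02 -0.01]
shift units before-turn axes [ 3.76  4.25 -0.01] after-turn axes [ 3.75  4.26 -0.02] world [ -14.6  126.8 -112.6]
```

View pics/w12.png

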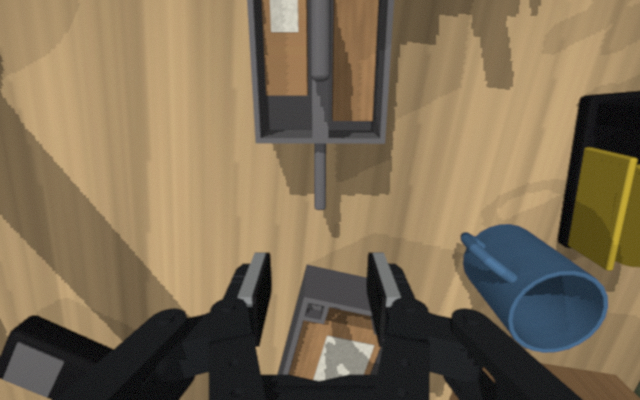

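The tray stands square with its front rim at (256–386,142). I'll move over its handle.

```bash
python3 -m inch '[[0,0.5,0,0,0,0,55],[0,0.9,0,0,0,0,55],[0,0.9,0,0,0,0,55],[0,0.9,0,0,0,0,55],[0.4,0.7,0,0,0,0,55],[0.6,0.3,0,0,0,0,55],[0.4,0,0,0,0,0,55],[0,0,0,0,0,0,55],[0,0,0,0,0,0,55]]'
python3 - <<'E'
from h import *
to((513,105,71),6.33)
c=camera("wrist"); cv2.imwrite("pics/w13.png",c["image"])
c=camera("top"); cv2.imwrite("pics/t13.png",c["image"])
c=camera("scene"); crop(c,"s13",180,440,150,310,3)
E
```

```text
time_s: 14.35
eef_pos: [514.3, 103.0, 143.0]
tcp_rot: [-0.039, 0.706, 0.039, 0.706]
contact_force: [-0.2, -0.3, 0.4]
gripper_width: 55.3
t 14.35 p [514.3 103.  143. ] F [-0.2 -0.3  0.4] w 55.3 xtool [ 0. -0. -1.] jaw 6.31 q6 -0.14
turn units [-0.  0.  0.]
shift units before-turn axes [ 2.4   0.07 -0.04] after-turn axes [ 2.4   0.07 -0.04] world [ -1.3   2.  -72. ]
```

View pics/w13.png

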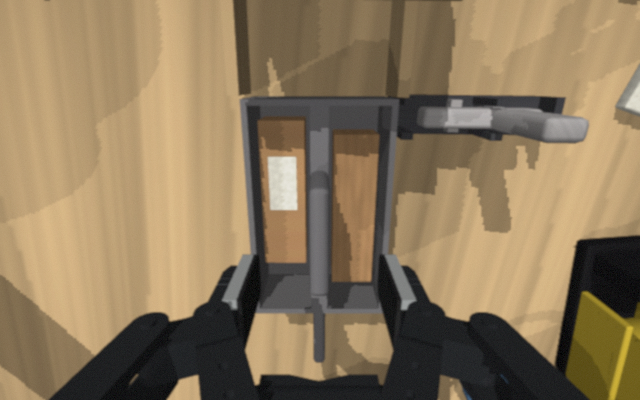

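View pics/s13.png

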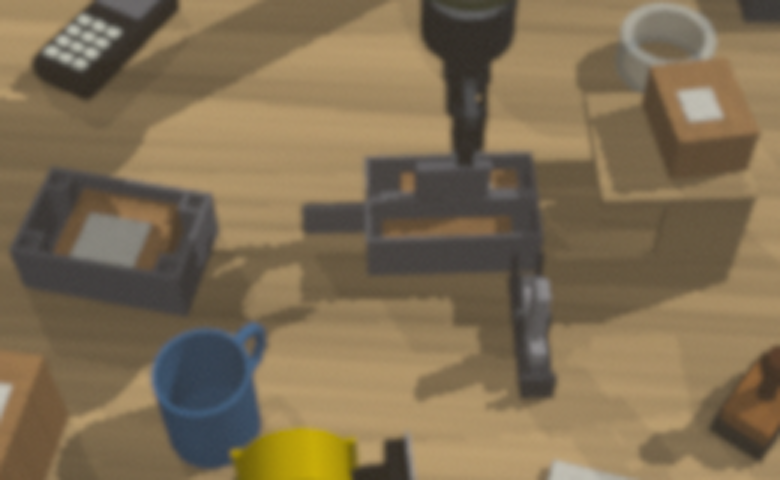

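In the wrist view the tray's rear rim corners are at (244,98) and (398,98), and the front rim is at v≈312. The handle runs along u≈319. The scene view confirms the tray is standing on the open bench with the bolt open.

```bash
python3 - <<'E'
from h import *
c=camera("wrist"); crop(c,"w14",225,415,80,330,2.4)
P=np.array([onz(c,u,v,65) for u,v in [(243,98),(398,98),(386,312),(255,312)]]); print(P.round(1).tolist(),P.mean(0).round(1),[np.linalg.norm(P[i]-P[(i+1)%4]).round(1) for i in range(4)])
d=P[1]-P[0]; print("xaxis",np.degrees(np.arctan2(d[1],d[0])))
a=onz(c,319,172,110);b=onz(c,319,298,110);print("handle",a.round(1),b.round(1))
E
```

```text
[[459.9, 171.6, 65.0], [557.0, 182.4, 65.0], [577.4, 22.7, 65.0], [475.4, 11.6, 65.0]] [517.4  97.1  65. ] [np.float64(97.7), np.float64(160.9), np.float64(102.6), np.float64(160.8)]
xaxis 6.297029714475709
handle [511.4 140.6 110. ] [520.2  61.4 110. ]
```

View pics/w14.png

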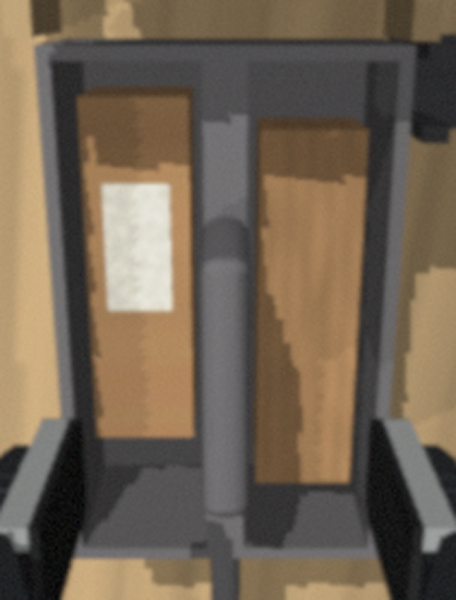

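```bash
python3 -m inch '[[0,-0.17,0,0,0,0,55],[0.6,0,0,0,0,0,55],[0.8,0,0,0,0,0,55],[0.7,0,0,0,0,0,55],[0.3,0,0,0,0,0,55],[0,0,0,0,0,0,55],[0,0,0,0,0,0,5],[0,0,0,0,0,0,5],[0,0,0,0,0,0,5],[0,0,0,0,0,0,5],[0,0,0,0,0,0,5],[0,0,0,0,0,0,5]]' 100
python3 - <<'E'
from h import *
to((515,98,71),6.33)
E
```

```text
time_s: 15.75
eef_pos: [515.1, 98.2, 71.8]
tcp_rot: [-0.039, 0.706, 0.039, 0.707]
contact_force: [-1.9, 0.1, 6.3]
gripper_width: 10.8
t 15.75 p [515.1  98.2  71.8] F [-1.9  0.1  6.3] w 10.8 xtool [ 0.001 -0.    -1.   ] jaw 6.34 q6 -0.15
turn units [0.   0.02 0.  ]
shift units before-turn axes [ 0.03 -0.01 -0.  ] after-turn axes [ 0.03 -0.01 -0.  ] world [-0.1 -0.2 -0.8]
```

```bash
python3 -m inch '[[-0.1,0,0,0,0,0,5],[-0.3,0,0,0,0,0,5],[-0.5,0,0,0,0,0,5],[-0.6,0,0,0,0,0,5],[-0.6,0,0,0,0,0,5],[-0.6,0,0,0,0,0,5],[-0.4,0,0,0,0,0,5],[-0.2,0,0,0,0,0,5],[0,0,0,0,0,0,5],[0,0,0,0,0,0,5]]'
python3 - <<'E'
from h import *
to((563,-210,172),-7.5)
print(monitor.sense()["torque"])
c=camera("wrist"); cv2.imwrite("pics/w15.png",c["image"])
c=camera("scene"); crop(c,"s15",180,440,130,310,3)
E
```

```text
time_s: 16.75
eef_pos: [514.3, 98.2, 169.0]
tcp_rot: [-0.039, 0.707, 0.039, 0.705]
contact_force: [-1.0, -0.3, -7.6]
gripper_width: 10.6
t 16.75 p [514.3  98.2 169. ] F [-1.  -0.3 -7.6] w 10.6 xtool [-0.002  0.    -1.   ] jaw 6.34 q6 -0.15
turn units [ 2.77 -0.02 -0.  ]
shift units before-turn axes [ -0.1  -10.39   0.48] after-turn axes [-0.1  -9.97  2.95] world [  48.7 -308.2    3. ]
[ 0.05512931  0.05438414 -0.03485737]
```

View pics/w15.png

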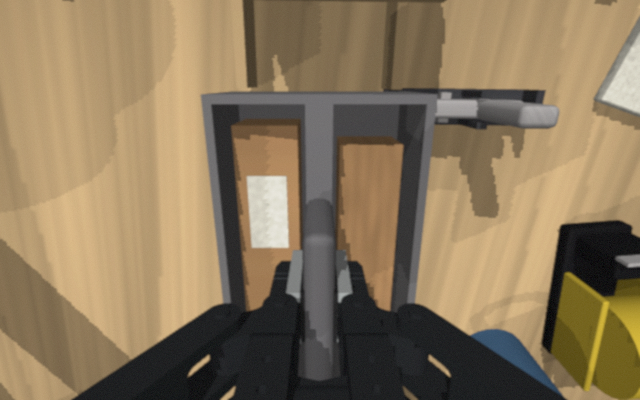

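View pics/s15.png

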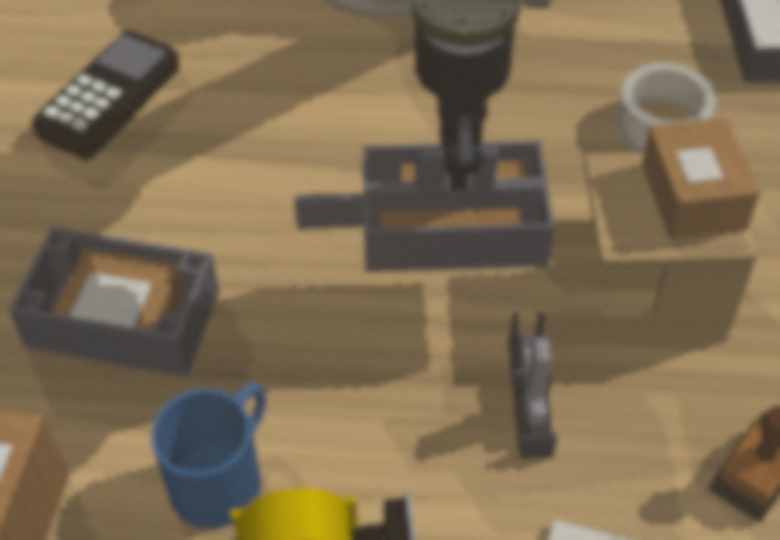

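The tray is lifted level (7.6 N). Before carrying it, I'll work out its offset from the TCP, take a second fix on the lower tray and check clearance to the mug.

```bash
python3 - <<'E'
from h import *
c=camera("top"); print("mug",onz(c,377,115,95).round(0)); crop(c,"t16",380,465,150,215,9)
c=camera("scene"); crop(c,"s16",180,260,200,260,9.5)
c=camera("wrist"); crop(c,"w16",190,450,70,320,2.5)
P=np.array([onz(c,u,v,162.2) for u,v in [(204.5,95),(436,95)]]); print(P.round(1).tolist(), (P.mean(0)[:2]-80*BYv).round(1), P[1]-P[0])
E
```

```text
mug [720. -87.  95.]
[[458.2, 170.9, 162.2], [556.2, 181.8, 162.2]] [516.   96.8] [98.05537107 10.90334912  0.        ]
```

View pics/t16.png

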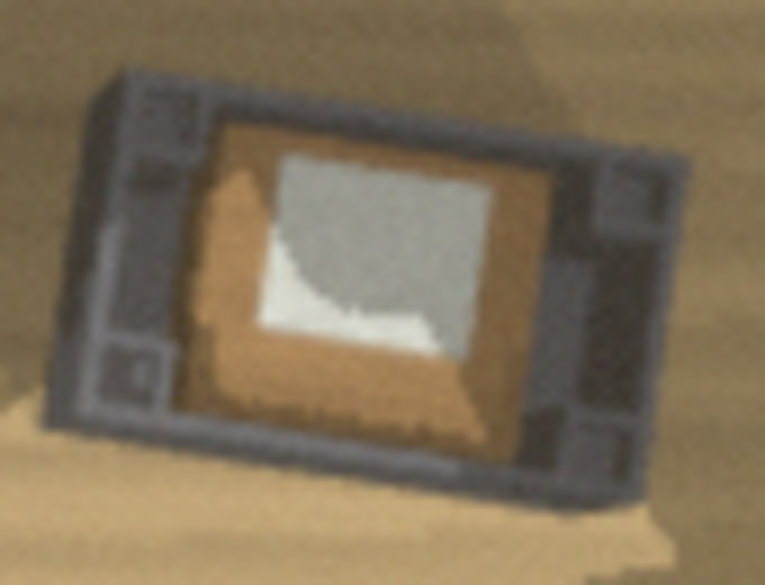

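View pics/s16.png

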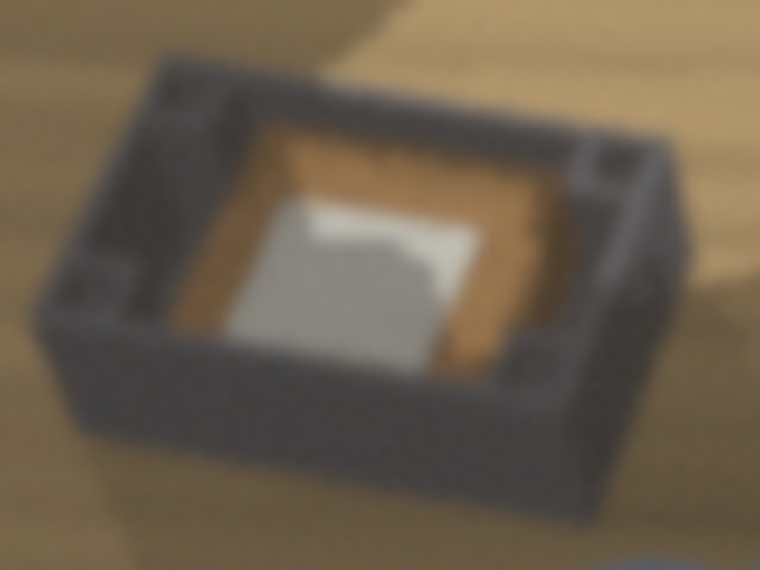

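```bash
python3 - <<'E'
from h import *
def run(n,x0,y0,s,pts):
    c=camera(n); A=np.array([onz(c,(u+.5)/s-.5+x0,(v+.5)/s-.5+y0,60) for u,v in pts])
    d=A[0]+A[3]-A[1]-A[2]; 
    m=A.mean(0); e=[np.linalg.norm(A[i]-A[(i+1)%4]).round(1) for i in range(4)]
    return A.round(1).tolist(),m.round(1),e,d
print(run("top",380,150,9,[(130,68),(689,156),(646,500),(82,410)])[:3])
A,m,e,d=run("scene",180,200,9.5,[(170,55),(674,137),(572,412),(37,318)]); A=np.array(A);print(A.tolist(),m,e)
for i in range(4): v=A[(i+1)%4]-A[i]; print(np.degrees(np.arctan2(v[1],v[0])).round(1))
E
```

```text
([[622.7, -137.4, 60.0], [601.8, -294.6, 60.0], [504.6, -282.8, 60.0], [525.4, -125.3, 60.0]], array([ 563.6, -210. ,   60. ]), [np.float64(158.6), np.float64(98.0), np.float64(158.9), np.float64(98.0)])
[[506.6, -282.7, 60.0], [526.5, -126.3, 60.0], [624.7, -137.7, 60.0], [604.3, -295.3, 60.0]] [ 565.5 -210.5   60. ] [np.float64(157.6), np.float64(98.9), np.float64(159.0), np.float64(98.5)]
82.7
-6.6
-97.4
172.7
```

Lower tray: about (564,-210), yaw about -7.3°, with top and scene agreeing to 2 mm. I'll turn and carry the tray over at TCP z≈190.

```bash
python3 -m inch '[[-0.3,0,0,0.4,0,0,5],[-0.4,0,0,0.8,0,0,5],[0,0,0,0.8,0,0,5],[0,-0.2,0.06,0.53,0,0,5],[0,-0.5,0.15,0.2,0,0,5],[0,-0.8,0.23,0,0,0,5],[0,-0.9,0.26,0,0,0,5],[0,-0.9,0.26,0,0,0,5],[0,-0.9,0.26,0,0,0,5],[0,-0.9,0.26,0,0,0,5],[0,-0.9,0.26,0,0,0,5]]'
python3 -m inch '[[0,-0.9,0.26,0,0,0,5],[0,-0.9,0.26,0,0,0,5],[0,-0.9,0.26,0,0,0,5],[0,-0.8,0.25,0,0,0,5],[0,-0.5,0.15,0,0,0,5],[0,-0.3,0.1,0,0,0,5],[0,-0.1,0.1,0,0,0,5],[0,0,0,0,0,0,5],[0,0,0,0,0,0,5],[0,0,0,0,0,0,5]]'
python3 - <<'E'
from h import *
to((563,-208.4,160),-7.3)
c=camera("wrist"); cv2.imwrite("pics/w17.png",c["image"])
c=camera("top"); cv2.imwrite("pics/t17.png",c["image"])
c=camera("scene"); cv2.imwrite("pics/s17.png",c["image"])
E
```

```text
time_s: 18.2
eef_pos: [544.1, -89.0, 190.7]
tcp_rot: [0.045, 0.706, -0.045, 0.706]
contact_force: [0.2, -0.1, -6.6]
gripper_width: 10.8
time_s: 19.2
eef_pos: [568.5, -222.2, 190.9]
tcp_rot: [0.045, 0.706, -0.045, 0.706]
contact_force: [0.5, 0.2, -6.4]
gripper_width: 11.1
t 19.2 p [ 568.5 -222.2  190.9] F [ 0.5  0.2 -6.4] w 11.1 xtool [-0.  0. -1.] jaw -7.25 q6 -0.44
turn units [ 0.01 -0.   -0.  ]
shift units before-turn axes [ 1.03  0.43 -0.24] after-turn axes [ 1.03  0.43 -0.24] world [ -5.5  13.8 -30.9]
```

View pics/w17.png

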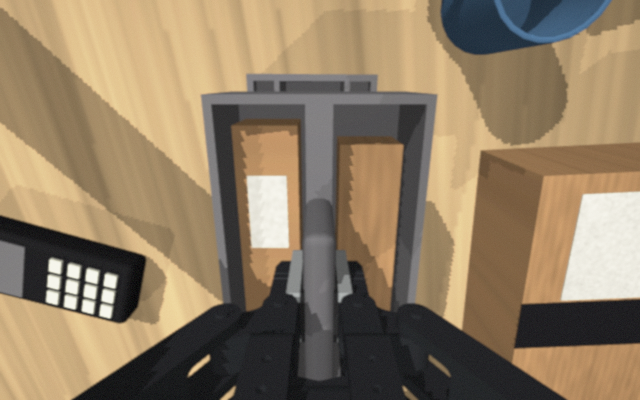

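View pics/t17.png

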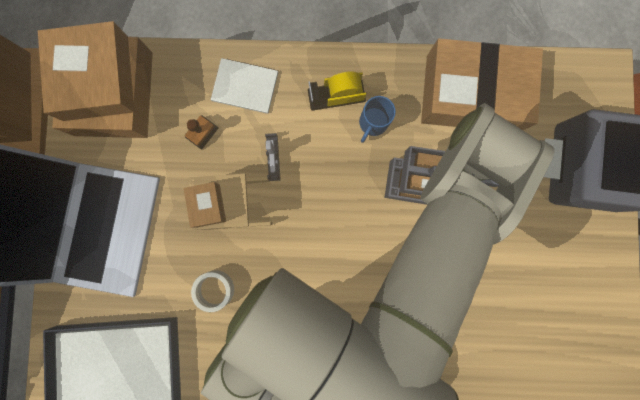

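View pics/s17.png

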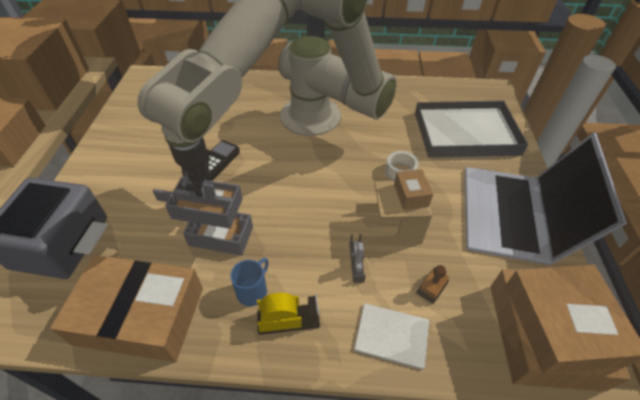

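The wrist camera sees both rear edges: the upper rim from (203,95) to (436,95) and the lower rim from (248,76) to (377,76). That gives a good relative fix, so I'll zoom in.

```bash
python3 - <<'E'
from h import *
c=camera("wrist"); crop(c,"w18",195,445,60,130,3.2)
c=camera("top"); crop(c,"t18",375,465,135,215,8)
c=camera("scene"); crop(c,"s18",145,265,160,260,6.5)
E
```

```text
(no output)
```

View pics/w18.png

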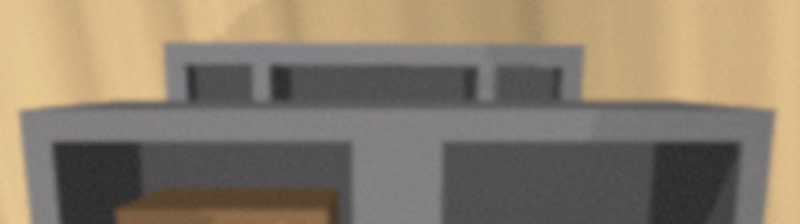

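View pics/t18.png

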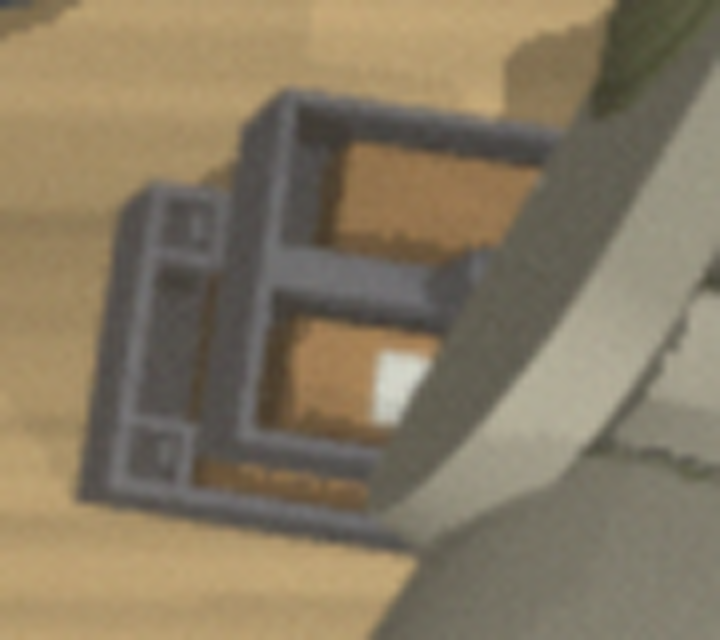

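View pics/s18.png

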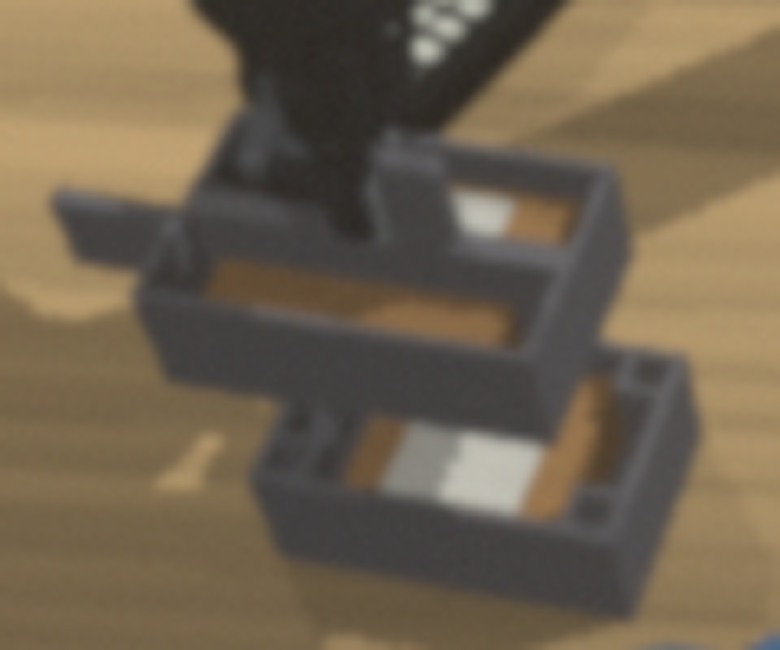

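```bash
cat > rel.py <<'E'
from h import *
def rel(name,x0,y0,s,up,lo,zu,zl=60):
    """up/lo: rear outer rim corners (+x corner first). prints lower-minus-upper rear mid in tool axes"""
    c=camera(name); g=lambda p,z:onz(c,(p[0]+.5)/s-.5+x0,(p[1]+.5)/s-.5+y0,z)
    st=monitor.sense(); R=Rn.from_quat(st["tcp_rot"]).as_matrix()
    U=[g(p,zu) for p in up]; L=[g(p,zl) for p in lo]
    ang=lambda A:np.degrees(np.arctan2((A[0]-A[1])[1],(A[0]-A[1])[0]))
    d=(L[0]+L[1]-U[0]-U[1])/2; t=R.T@d
    print(name,"upmid",((U[0]+U[1])/2).round(1),"lomid",((L[0]+L[1])/2).round(1),"len",np.linalg.norm(U[0]-U[1]).round(1),np.linalg.norm(L[0]-L[1]).round(1),"yaw",ang(U).round(2),ang(L).round(2),"shift tool y,z mm",t[1:].round(1))
E
python3 - <<'E'
from rel import *
zu=190.9-71.8+65
rel("wrist",195,60,3.2,[(774,112),(22,112)],[(582.5,46),(165,43)],zu)
rel("top",375,135,8,[(284,93),(240,440)],[(151,185),(112,487)],zu)
rel("scene",145,160,6.5,[(548,373),(617,165)],[(612,537),(688,358)],zu)
E
```

```text
wrist upmid [ 579.3 -144.8  184.1] lomid [ 575.3 -132.7   60. ] len 100.0 99.3 yaw -7.29 -7.68 shift tool y,z mm [11.5 -5.6]
top upmid [ 576.8 -143.   184.1] lomid [ 572.9 -130.5   60. ] len 97.9 97.2 yaw -6.51 -6.48 shift tool y,z mm [11.9 -5.5]
scene upmid [ 582.6 -141.6  184.1] lomid [ 575.8 -133.5   60. ] len 104.1 94.9 yaw -3.04 -8.95 shift tool y,z mm [ 7.3 -7.8]
```

Wrist and top agree: shift tool y +11.7 mm and z -5.6 mm. The scene view is coarser because the corner was occluded. I'll correct by that and descend partway.

```bash
python3 -m inch '[[0,0.2,-0.1,0.04,0,0,5],[0,0.19,-0.085,0,0,0,5],[0.3,0,0,0,0,0,5],[0.5,0,0,0,0,0,5],[0.4,0,0,0,0,0,5],[0.2,0,0,0,0,0,5],[0,0,0,0,0,0,5],[0,0,0,0,0,0,5],[0,0,0,0,0,0,5]]'
python3 - <<'E'
from rel import *
to((563,-208.4,138),-7.4)
c=camera("wrist"); crop(c,"w19",195,445,60,140,3.2)
c=camera("top"); crop(c,"t19",375,465,135,215,8)
c=camera("scene"); crop(c,"s19",165,265,180,260,7.5)
E
```

```text
time_s: 20.55
eef_pos: [564.8, -210.9, 149.5]
tcp_rot: [0.046, 0.705, -0.047, 0.706]
contact_force: [-0.1, -0.7, -6.2]
gripper_width: 11.0
t 20.55 p [ 564.8 -210.9  149.5] F [-0.1 -0.7 -6.2] w 11.0 xtool [ 0.001 -0.001 -1.   ] jaw -7.51 q6 -0.42
turn units [-0.02  0.01  0.01]
shift units before-turn axes [ 0.38  0.08 -0.07] after-turn axes [ 0.38  0.08 -0.07] world [ -1.8   2.5 -11.5]
```

View pics/w19.png

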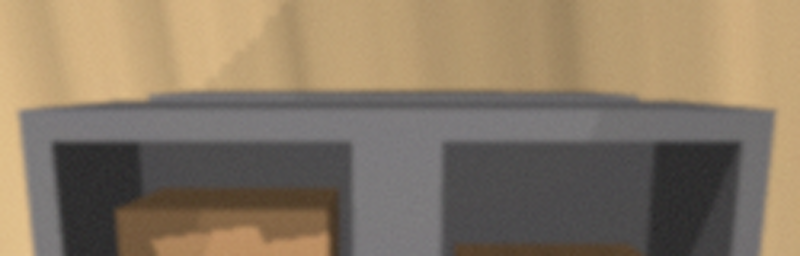

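View pics/t19.png

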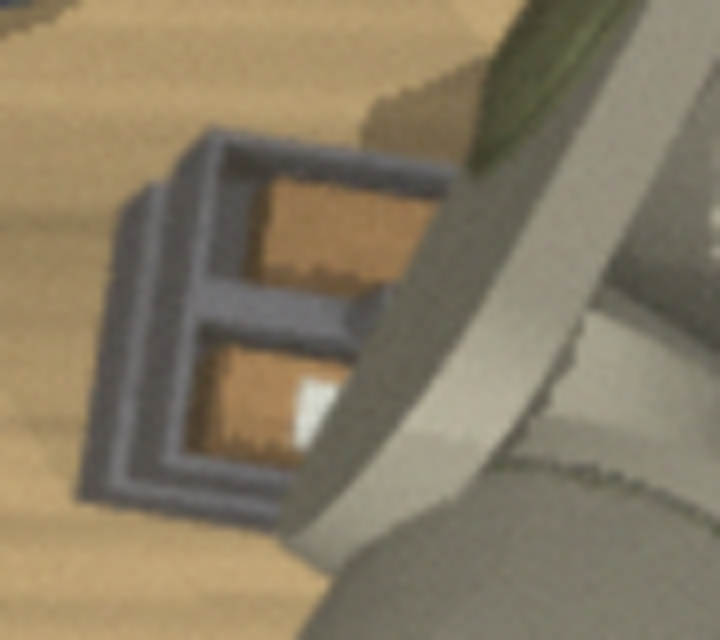

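View pics/s19.png

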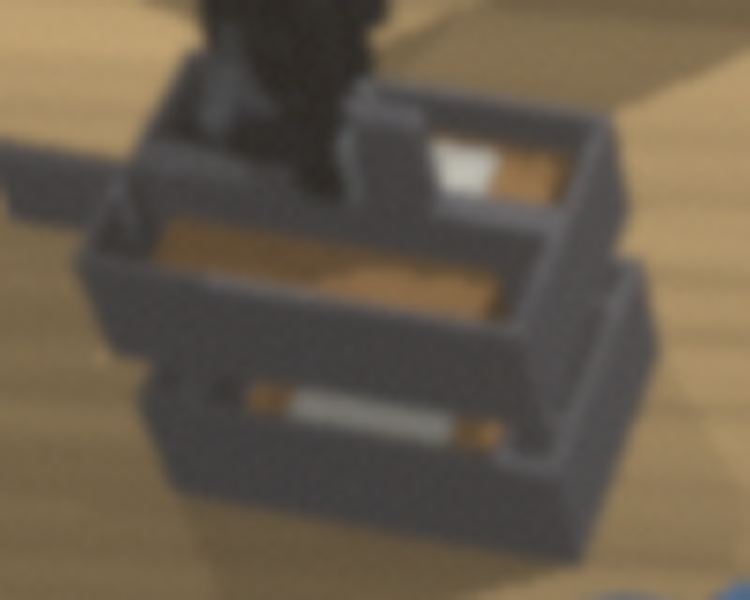

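```bash
python3 - <<'E'
from rel import *
zu=149.5-6.8
rel("wrist",195,60,3.2,[(776,111),(20,111)],[(638.5,95.5),(149,94.5)],zu)
rel("top",375,135,8,[(211,130),(166,462)],[(151,185),(112,487)],zu)
rel("scene",165,180,7.5,[(525,327),(614,117)],[(563,464),(642,262)],zu)
E
```

```text
wrist upmid [ 575.8 -132.7  142.7] lomid [ 575.2 -132.    60. ] len 100.3 100.2 yaw -7.51 -7.62 shift tool y,z mm [ 0.7 -0.7]
top upmid [ 574.  -131.3  142.7] lomid [ 572.9 -130.5   60. ] len 98.1 97.2 yaw -6.9 -6.48 shift tool y,z mm [ 0.7 -1.3]
scene upmid [ 575.1 -133.1  142.7] lomid [ 574.3 -132.9   60. ] len 94.2 92.5 yaw -7.84 -7.48 shift tool y,z mm [ 0.1 -0.8]
```

All three views agree within about 1 mm. After a small trim, I'll lower slowly while watching the force.

```bash
python3 -m inch '[[0.1,0.02,-0.03,0,0,0,5],[0.15,0,0,0,0,0,5],[0.15,0,0,0,0,0,5],[0.1,0,0,0,0,0,5],[0.08,0,0,0,0,0,5],[0.08,0,0,0,0,0,5],[0.06,0,0,0,0,0,5],[0,0,0,0,0,0,5],[0,0,0,0,0,0,5]]'
python3 - <<'E'
from rel import *
to((564,-210.5,122),-7.5)
E
```

```text
time_s: 21.75
eef_pos: [563.7, -210.1, 127.3]
tcp_rot: [0.046, 0.706, -0.046, 0.706]
contact_force: [-0.4, 0.6, -7.3]
gripper_width: 10.7
t 21.75 p [ 563.7 -210.1  127.3] F [-0.4  0.6 -7.3] w 10.7 xtool [ 0. -0. -1.] jaw -7.51 q6 -0.42
turn units [-0.  0.  0.]
shift units before-turn axes [ 0.18 -0.01  0.01] after-turn axes [ 0.18 -0.01  0.01] world [ 0.3 -0.4 -5.3]
```

Full weight is still on the gripper (-7.3 N) at TCP 127.3, so the lugs are about 4.5 mm into the sockets with no contact. I'll continue down.

```bash
python3 -m inch '[[0.05,0,0,0,0,0,5],[0.05,0,0,0,0,0,5],[0.05,0,0,0,0,0,5],[0,0,0,0,0,0,5],[0,0,0,0,0,0,5]]'
python3 -m inch '[[0.03,0,0,0,0,0,5],[0.02,0,0,0,0,0,5],[0,0,0,0,0,0,5],[0,0,0,0,0,0,5]]'
```

```text
time_s: 22.25
eef_pos: [563.7, -210.0, 122.7]
tcp_rot: [0.046, 0.706, -0.046, 0.706]
contact_force: [0.1, -0.8, -6.4]
gripper_width: 10.8
time_s: 22.65
eef_pos: [563.8, -210.1, 121.9]
tcp_rot: [0.046, 0.705, -0.046, 0.706]
contact_force: [-2.9, 2.2, 1.2]
gripper_width: 11.1
```

The weight is carried at TCP 121.9, against 121.8 expected when seated. A quick look comes before letting go.

```bash
python3 - <<'E'
from rel import *
c=camera("scene"); crop(c,"s20",165,265,180,260,7.5)
E
```

```text
(no output)
```

View pics/s20.png

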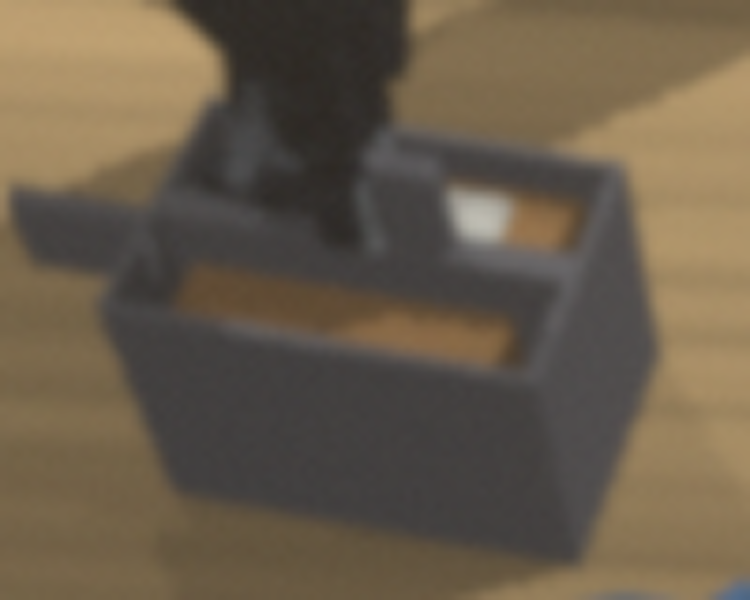

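The trays form one seamless block, with no gap visible between them. I'll let go and rise.

```bash
python3 -m inch '[[0,0,0,0,0,0,12],[0,0,0,0,0,0,20],[0,0,0,0,0,0,45],[0,0,0,0,0,0,45],[0,0,0,0,0,0,45],[-0.3,0,0,0,0,0,45],[-0.8,0,0,0,0,0,45],[-1,0,0,0,0,0,45],[-1,0,0,0,0,0,45],[-0.8,0,0,0,0,0,45],[0,0,0,0,0,0,45]]'
python3 -m inch '[[0,0.9,0,0,0,0,45],[0,0.9,0,0,0,0,45],[0,0.9,0,0,0,0,45],[0,0.9,0,0,0,0,45],[0,0.9,0,0,0,0,45],[0,0.9,0,0,0,0,45],[0,0.9,0,0,0,0,45],[0,0.9,0,0,0,0,45],[0,0.9,0,0,0,0,45],[0,0,0,0,0,0,45],[0,0,0,0,0,0,45]]'
python3 - <<'E'
from rel import *
to()
c=camera("top"); cv2.imwrite("pics/t21.png",c["image"]); crop(c,"t21b",370,470,140,220,8)
c=camera("scene"); cv2.imwrite("pics/s21.png",c["image"]); crop(c,"s21b",165,265,180,260,7.5); crop(c,"s21c",320,400,210,290,7)
E
```

```text
time_s: 23.8
eef_pos: [564.7, -210.6, 242.6]
tcp_rot: [0.045, 0.703, -0.047, 0.708]
contact_force: [0.3, -0.2, -0.3]
gripper_width: 45.0
time_s: 24.9
eef_pos: [595.3, 31.0, 237.9]
tcp_rot: [0.046, 0.706, -0.046, 0.705]
contact_force: [1.0, -1.0, 0.1]
gripper_width: 44.9
t 24.9 p [595.3  31.  237.9] F [ 1.  -1.   0.1] w 44.9 xtool [-0.001 -0.    -1.   ] jaw -7.46 q6 -0.01
```

View pics/t21b.png

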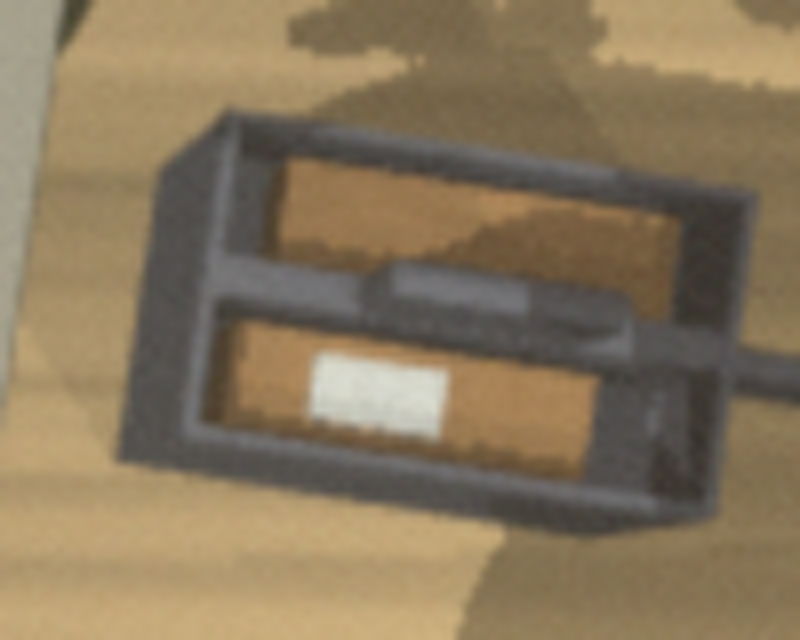

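View pics/s21b.png

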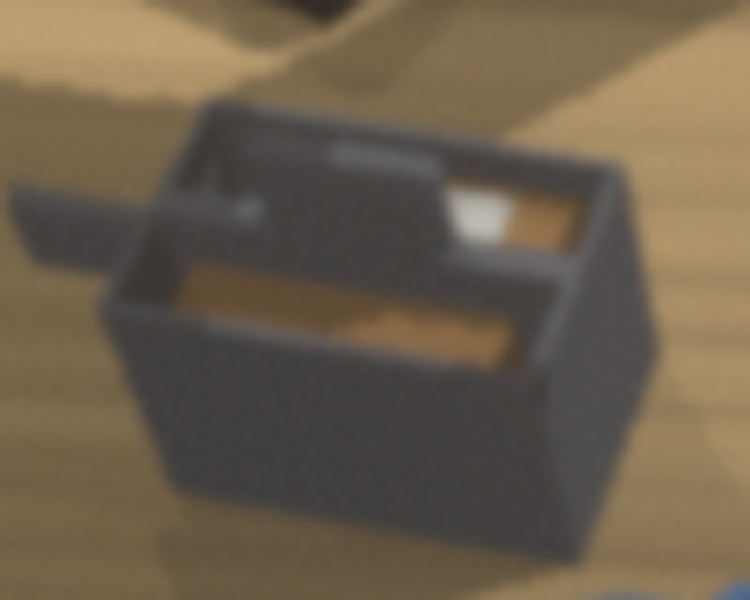

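View pics/s21c.png

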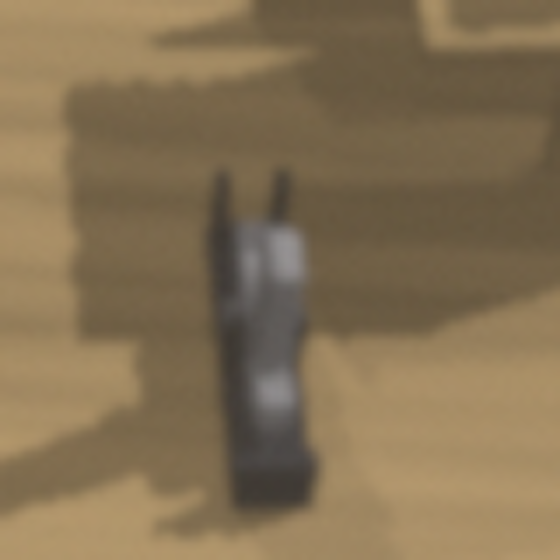

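View pics/t21.png

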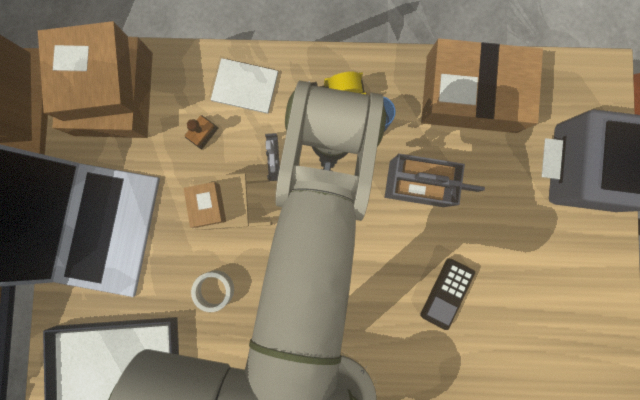

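The stacked block looks aligned and level, and the bolt sits in its bracket. Next come numeric checks of the stack and the bolt height.

```bash
python3 - <<'E'
from rel import *
c=camera("top"); s=8
for z in (115,125):
    A=np.array([onz(c,(u+.5)/s-.5+370,(v+.5)/s-.5+140,z) for u,v in [(230,112),(757,192),(716,519),(184,435)]])
    d=A[0]+A[3]-A[1]-A[2]
    print(z,A.mean(0).round(1),[np.linalg.norm(A[i]-A[(i+1)%4]).round(1) for i in range(4)],"yaw",np.degrees(np.arctan2(-d[0],d[1])).round(2))
c2=camera("scene"); s=7.5
for z in (115,125):
    A=np.array([onz(c2,(u+.5)/s-.5+165,(v+.5)/s-.5+180,z) for u,v in [(212,101),(626,163),(540,373),(105,310)]])
    print("scene",z,A.mean(0).round(1),[np.linalg.norm(A[i]-A[(i+1)%4]).round(1) for i in range(4)])
crop(c,"t22",255,290,125,190,9)
# bolt handle predicted top, down vs +10
for z in (105,115): 
    P=(496.7+133.7*BX[0]-94*BYv[0],0,0)
    b=np.array([496.7,257])+133.7*BX-94*BYv*1
    p=[*b,z]; print(z,"scene crop",((proj(c2,p)[0]-[320,210]+.5)*7-.5).round(0),"top crop",((proj(c,p)[0]-[255,125]+.5)*9-.5).round(0))
E
```

```text
115 [ 562.5 -209.5  115. ] [np.float64(158.7), np.float64(99.0), np.float64(159.1), np.float64(98.4)] yaw -7.35
125 [ 561.2 -206.6  125. ] [np.float64(157.0), np.float64(97.9), np.float64(157.4), np.float64(97.4)] yaw -7.35
scene 115 [ 564.9 -210.5  115. ] [np.float64(157.5), np.float64(94.9), np.float64(156.0), np.float64(97.5)]
scene 125 [ 572.6 -206.8  125. ] [np.float64(155.6), np.float64(93.8), np.float64(154.1), np.float64(96.3)]
105 scene crop [292. 252.] top crop [122. 170.]
115 scene crop [295. 236.] top crop [117. 162.]
```

View pics/t22.png

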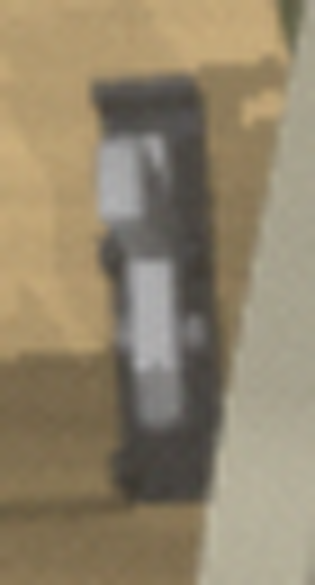

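The handle top appears at scene crop v≈250 (252 if down, 236 if on the bump) and at top crop (120,180) (170 if down, 162 if raised), so the bolt is down. At seated height the stack centre matches the lower tray's fix within 1 mm in both views, with matching yaw. I'm handing in.

```bash
python3 - <<'E'
from rig import workorder, monitor
print(monitor.sense()["contact_force"]); print(workorder.sign_off())
E
```

```text
[-0.10067929 -0.80179091 -0.02830414]
the job is handed in; nothing more can be done
None
```

The order tray is seated on the lower tray, let go, and the bolt is open and down; the job was handed in at about 25 s. No verdict was reported.

**What I did:** I lifted the bolt over its bump, slid it about 44 mm open and let it drop behind the bump. I drew the tray about 157 mm out by its tab and let it stand. Then I took it by the carry handle and lowered it slowly onto the lower tray. The load came off the gripper at TCP 121.9 mm, against 121.8 mm expected when seated.

**Last checks:**
- **Stack position:** at seated height its centre is (562.5, -209.5) in the top view and (564.9, -210.5) in the scene view. The lower tray measured (563.6, -210.0) and (565.5, -210.5) beforehand, so both views agree within about 1 mm. Yaw is about -7.4°, against about -7.3° for the lower tray.
- **Tray gap:** no gap shows between the trays.
- **Bolt:** the bar tip is at bay x≈75 (30 when shut). The handle top is nearer its "down" position than its "on the bump" position in both views.
- **Robot and bystanders:** the arm is clear, with no contact force beyond noise. The bystanders look undisturbed; I didn't measure them, and in the last top view the arm partly hid the mug and tape dispenser.

**Disagreements:** the scene and top views differ by about 2 mm in absolute x, which is within the stated calibration. One early scene fix, taken with the lower tray's corner partly hidden, was about 5 mm off from the other two cameras. I left it out, and all three agreed within about 1 mm before the final lowering.

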